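Hang the stamp rest on its slotted rack

ROBOT

A 6-joint arm with a two-finger parallel gripper is mounted at the origin on the work surface. World frame = base frame: x ahead of the robot, y to its left, z up, the work surface at z = 0. Lengths are in m, angles in rad, forces in N, time in s.
With the tool pointing down it reaches from about 0.3 to 0.875 m from the base axis. Payload 4.2 kg.
Tool frame: the origin (TCP) lies at the very end of the fingers, on their centre line; the grasp point (between the pads) lies bot.grasp_offset behind it (bot.grasp_offset is the distance from the TCP to the grasp point, in m); z points along the fingers, y is the direction in which the jaws open and shut (so a half turn about z gives the same grasp; the last joint's range is limited). The gripper opens to 85 mm and grips with 20 to 120 N. Pads are 22 mm wide; open, the fingers measure 114 mm over their backs; the gripper's body (76 mm by 85 mm) begins 54 mm behind the grasp point. The pads swing forward as they close: fully open they stand 13 mm farther back than shut.
Start: joints at [1.178, 0.32, 1.565, -0, 1.257, -0.02], TCP at [0.209, 0.536, 0.231] pointing down, gripper open.
Joint ranges: [-3.11, 3.11], [-0.84, 2.01], [0.21, 2.61], [-1.34, 4.49], [0.05, 2.63], [-2.56, 2.56]. Speed limits (rad/s): [2.57, 2.57, 3.14, 3.14, 3.14, 3.14].

INTERFACE

Orientations are given as a unit quaternion [w, x, y, z].
In Python, from cell import monitor, eyes, bot gives the robot as it stands.
- The arm moves only by the tool apply_moves, never from a script. Its argument "deltas" is a list of rows, each a list of 7 numbers: the shift along the tool's x, y, z in mm, then the turn, a rotation vector about the tool's x, y, z in degrees, then the finger opening in mm, from 0 to 85.4. In form: [[tx, ty, tz, ax, ay, az, claw], ...]. A call has exactly 10 rows; each row shifts and turns the commanded pose from where the row before left it, along the tool's axes as they then stand; what a row does not reach is not made up. A row lasts 1/12 s, in which the tool goes at most 41.7 mm and 7.16 degrees, less where a joint would pass 70% of its speed; a pose out of reach is approached as far as the arm can. A call is refused whole if a number of a shift passes 41.7 or a number of a turn 7.16, either way. A call with a gripper value outside its range is refused whole. The fingers move at their own pace and stop on an object; the grip force is fixed at half the most. Time passes only in rows, so rows that do not move let the fingers close, or fill a call up. It gives the time, the measured TCP pose, the force and the opening at its end, in the units of the state.
- monitor.get_obs(): the state, without advancing time (a new reading comes with each control period).
- eyes.get_image(name): name is "side" or "top" or "wrist"; returns the picture (420x560x3 uint8, red, green, blue); there is no depth.
- eyes.get_calibration(name): a dict with "mtx" (3x3 intrinsics, pixels), "view" (4x4, takes a point from world to camera coordinates); the wrist camera has in their place "mount" (4x4, takes a point from camera to tool coordinates, whose origin is the TCP and whose axes are the flange's). Camera axes: x right, y down, z forward; pixel columns grow to the right and rows downward; lengths in m; the calibration is good to about 2 mm. The wrist camera is an equidistant fisheye: a pixel r from the principal point sees the ray r / f radians off the axis. A picture is of the moment at which its call begins: read the wrist's pose just before it. get_calibration takes no time and is no camera call.
- bot.hand_in(): hands the job in, once; it reports no verdict.
The state is a dict: "clock": time; "joint_positions": joint angles; "joint_velocities": joint speeds; "effort": joint torques, N m; "eef_pos": TCP position; "ee_rot": TCP orientation; "force": force on the tool from outside, world axes, zero at the start; "wrist_torque": the same for the moment, N m; "finger_gap": finger opening in m.
Only numpy, scipy, OpenCV 4.12 (cv2) and the standard library are available. Lean on these libraries where they do the work, as an engineer would, in place of code of your own. Each camera call takes 0.05 s, during which the arm holds its last target.

TASK

Hang the blue stamp rest on the slotted steel rack: hook both its claws into the two slots, then press it down firmly but without forcing it, until it sits fully home and the brass latch has snapped over it, and let go. Leave the three stamps beside it undisturbed.

Things in the scene. Friction and masses are not known exactly. Their poses are not given: they have to be found in the camera images.
- bracket_grip (a point): Middle of the wooden grip rib of the loose blue stamp rest (0.22 to 0.42 kg), 36 mm above its underside. It starts upright on the bench. Axes: x towards its back plate and claws, y left, z up. Rib: 60 mm long (x), 14 thick (y), 6 to 56 mm above the underside, 6 mm clear of the back plate. Tray 110 x 110 mm, floor 6 mm thick, rim 12 mm high.
- bracket_claws (a point): Rear face of the rest's back plate midway between its 2 claws, 40 mm ahead of and 8 mm above bracket_grip; same axes. Claws at y = -35, +35 mm, 5 mm wide, reach 12 mm behind this face: neck from this height up 8 mm; at its end a 6 mm thick tooth hangs 16 mm below this height, leaving a 6 mm gap to the face. Claws enter the slots with this point 16 to 19 mm above the true lower slot edges.
- bracket_window (a point): Middle of the latch window in the rest's back plate (rear face), 14 mm above the rest's underside, 30 mm below bracket_claws; same axes. Window 24 mm wide, 20 mm high; a lip 4 mm high is left below it. The back plate is 4 mm thick, 110 mm wide and 60 mm high from the underside.
- rack_slots (a point): Front face of the fixed steel rack, midway between its 2 slots, nominally at their lower edges. Axes: x into the slots, y left, z up. Slots at y = -35, +35 mm, 9 mm wide, 27 high; plate 4 mm thick, open behind, going on 12 mm above and 75 mm below the slots. Height only nominal: slots and latch are set up to 6 mm higher or lower: find them by feel or eye. x and y are true.
- rack_foot (a point): Wooden foot, 14 mm thick, fixed, 150 mm wide, from 15 mm in front of the slotted plate to 95 mm behind it. Point on the bench 120 mm straight below rack_slots, same axes. Home: the claws' necks stand on the slots' lower edges, a hard stop, back plate against the rack. A push of 12 N is enough; over 70 N summed contact force between rest and rack (over 20 N of push on the rib) is forcing it.
- latch (a joint): Brass spring latch midway between the slots: 0 out, grows (m) as pushed into the rack; red tab behind. Nose 14 mm wide, 4 mm proud, 29 to 38 mm below the true lower slot edges, top sloping, underside flat. The hooked rest's lower edge meets it 15 mm above home and pushes it in 4 mm (3 to 10 N downward); 2 mm above home it snaps out into the window over the lip and reads 0 again.
- stamp_square: Bystander: wooden hand stamp, block 50 x 50 mm, turned handle, 95 mm high. Origin at the centre of its underside.
- stamp_long: Bystander: wooden hand stamp, block 42 x 70 mm, turned handle, 93 mm high. Origin at the centre of its underside.
- inker: Bystander: black self-inking stamp, 46 x 62 mm, 100 mm high. Origin at the centre of its underside.
- telltale (a joint): Green tell-tale pin on the rack, behind the left upright (y = +35 mm) under that slot: 0 = up, grows (m) as the left claw's tooth pushes it down, which starts 6 mm above home; about 0.006 at home, 0.004 to 0.006 once the latch has snapped. Its spring is weak (under 1 N).

How it is judged:
By the outcome, as a careful person would: the job done as asked, in the order asked, and still so for the second after the job is handed in, with the robot touching nothing.
It also fails if it takes over 67 s, if anything falls off the work surface, if the arm or the gripper's body presses on something with over 40 N, if the wrist force passes 120 N, or if a joint passes its speed limit or range.

## Working session

There is one attempt and no reset: what is moved stays moved. The work goes in short steps, Python scripts to look and compute and a tool call to move; the robot and the scene stay as the last step left them, time stands still between calls to the robot, and variables do not carry over. Pictures are saved under pics/ and viewed, and the job is handed in when it is done.

Besides the shell and the picture viewer there is one more tool, called after "Request:" by a JSON object that holds its "name" and its "arguments", one argument or row to a line. apply_moves: Moves the arm, as the interface text tells. Its arguments: {"type":"object","properties":{"deltas":{"type":"array"}},"required":["deltas"]}

```bash
mkdir -p pics; cat > h.py <<'E'
import numpy as np,cv2
from cell import monitor,eyes,bot
def snap(n,f):
    im=np.asarray(eyes.get_image(n)); cv2.imwrite(f'pics/{f}.png',im[:,:,::-1]); return im
E
python3 - <<'E'
from h import *
print(monitor.get_obs()); print(bot.grasp_offset)
for n in ['side','top','wrist']:
    snap(n,n+'0'); print(n,eyes.get_calibration(n))
E
```

```text
{'clock': 0.0, 'joint_positions': array([ 1.17801866e+00,  3.20307060e-01,  1.56570006e+00,  2.08950530e-05,
        1.25736422e+00, -2.00296823e-02]), 'joint_velocities': array([-0.00152683, -0.00128945, -0.00062245,  0.00171224, -0.00036136,
       -0.00168967]), 'effort': array([ 1.85260960e-04, -4.15534043e+01, -2.34160745e+01,  2.04312846e-04,
        8.06572381e-03,  5.41409051e-06]), 'eef_pos': array([0.20922849, 0.53507178, 0.23046537]), 'ee_rot': array([-1.91988737e-04,  1.85300007e-01,  9.82681595e-01, -8.68434152e-04]), 'force': array([0.08867688, 0.72963089, 0.19429747]), 'wrist_torque': array([-0.03241748,  0.07462116,  0.0478994 ]), 'finger_gap': 0.08529787602743713}
0.0187
side {'mtx': array([[467.1757688 ,   0.        , 275.81772627],
       [  0.        , 467.1757688 , 210.60344522],
       [  0.        ,   0.        ,   1.        ]]), 'view': array([[ 0.93481885, -0.3547897 ,  0.01542667, -0.52285587],
       [-0.18169008, -0.51514754, -0.83762267,  0.20933541],
       [ 0.3051269 ,  0.78022259, -0.5460314 ,  0.87129424],
       [ 0.        ,  0.        ,  0.       
[... 259 characters left out ...]
   [-0.99314782, -0.0219286 , -0.11478917,  0.55875489],
       [ 0.11416734,  0.0277725 , -0.99307326,  1.0148838 ],
       [ 0.        ,  0.        ,  0.        ,  1.        ]])}
wrist {'mtx': array([[325.1922621 ,   0.        , 283.1874007 ],
       [  0.        , 325.1922621 , 206.66878978],
       [  0.        ,   0.        ,   1.        ]]), 'mount': array([[ 1.96064829e-04, -9.56652593e-01, -2.91231486e-01,
         7.48262603e-02],
       [ 9.99999892e-01,  6.50366975e-05,  4.59590699e-04,
        -6.09887501e-04],
       [-4.20727900e-04, -2.91231544e-01,  9.56652502e-01,
        -1.43382478e-01],
       [ 0.00000000e+00,  0.00000000e+00,  0.00000000e+00,
         1.00000000e+00]])}
```

View pics/side0.png

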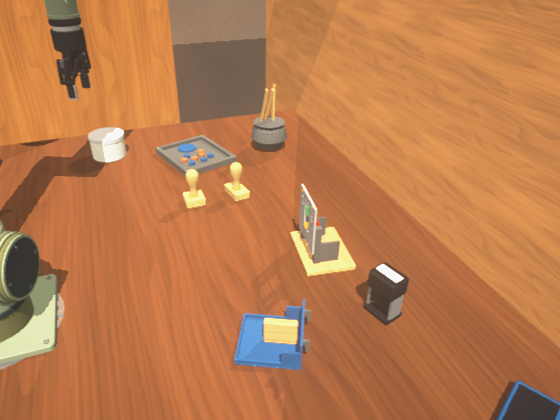

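View pics/top0.png

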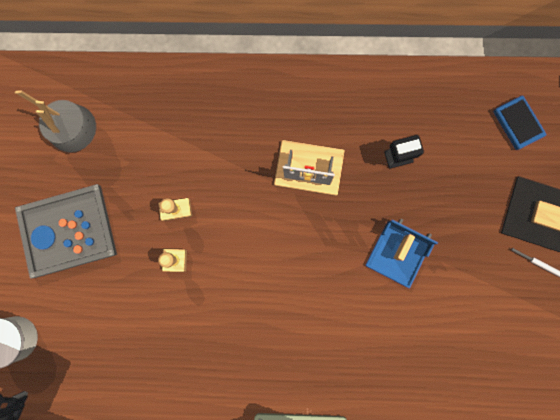

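View pics/wrist0.png

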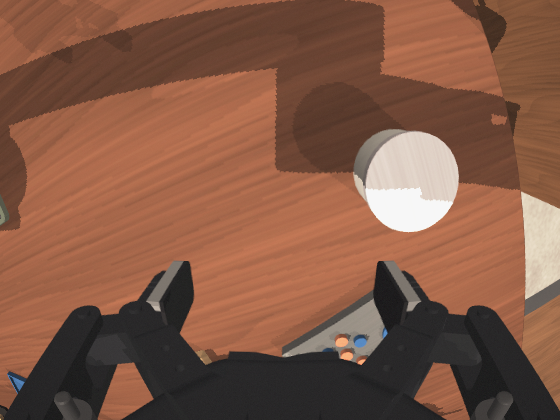

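```bash
python3 - <<'E'
import cv2
t=cv2.imread('pics/top0.png'); s=cv2.imread('pics/side0.png')
cv2.imwrite('pics/t_rack.png',cv2.resize(t[130:205,260:360],None,fx=8,fy=8,interpolation=2))
cv2.imwrite('pics/t_rest.png',cv2.resize(t[210:295,355:450],None,fx=7,fy=7,interpolation=2))
cv2.imwrite('pics/s_rack.png',cv2.resize(s[180:280,280:360],None,fx=6,fy=6,interpolation=2))
cv2.imwrite('pics/s_rest.png',cv2.resize(s[290:375,225:320],None,fx=7,fy=7,interpolation=2))
E
```

```text
(no output)
```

View pics/t_rack.png

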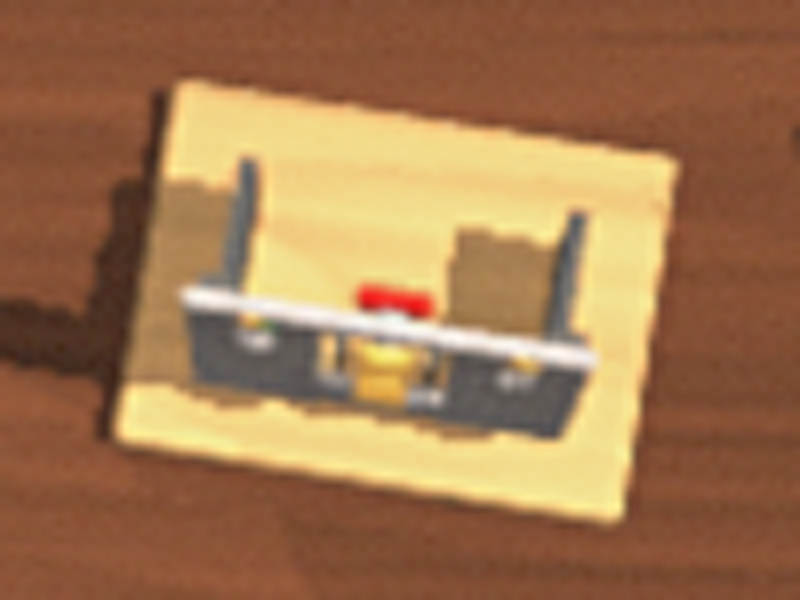

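View pics/t_rest.png

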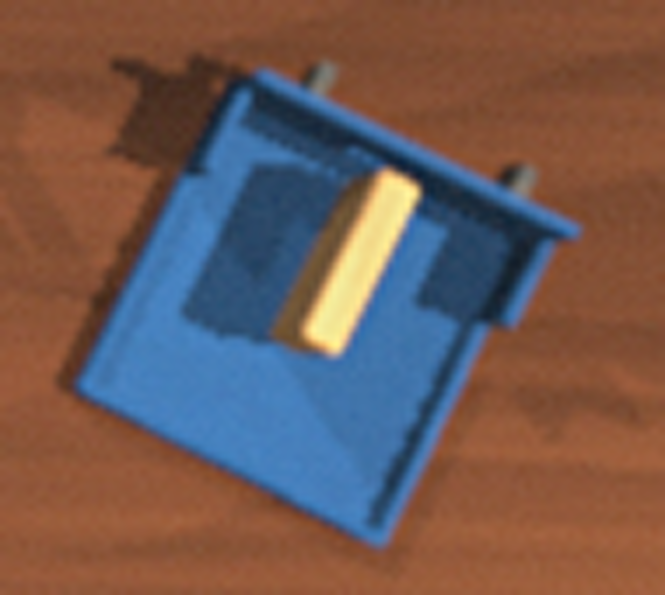

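View pics/s_rack.png

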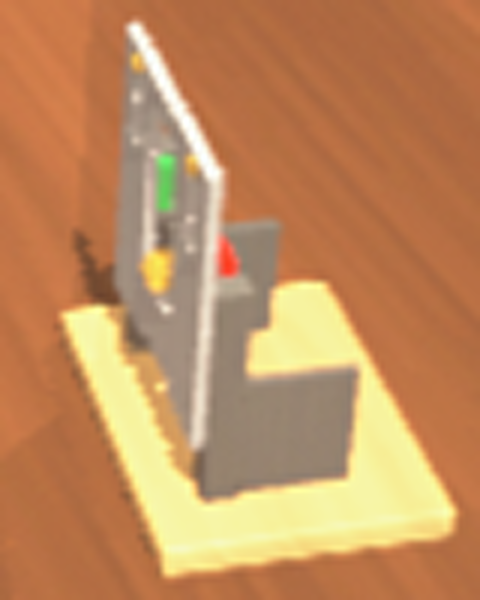

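View pics/s_rest.png

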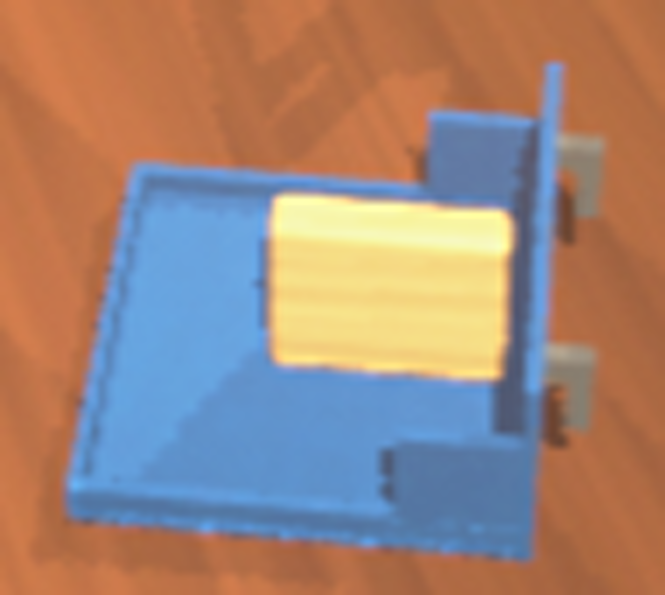

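```bash
cat >> h.py <<'E'
def ray(n,u,v):
    c=eyes.get_calibration(n); K=c['mtx'];V=c['view']
    R=V[:3,:3]; o=-R.T@V[:3,3]
    d=R.T@np.linalg.inv(K)@np.array([u,v,1.]); return o,d
def onz(n,u,v,z):
    o,d=ray(n,u,v); return o+d*(z-o[2])/d[2]
def proj(n,p):
    c=eyes.get_calibration(n); q=c['view'][:3,:3]@np.asarray(p)+c['view'][:3,3]; q=c['mtx']@q; return q[:2]/q[2]
def tri(p1,p2):
    A=[];b=[]
    M=np.zeros((3,3));r=np.zeros(3)
    for n,u,v in (p1,p2):
        o,d=ray(n,u,v); d/=np.linalg.norm(d); P=np.eye(3)-np.outer(d,d); M+=P; r+=P@o
    x=np.linalg.solve(M,r)
    return x,[np.linalg.norm((np.eye(3)-np.outer(d/np.linalg.norm(d),d/np.linalg.norm(d)))@(x-o)) for o,d in (ray(*p1),ray(*p2))]
E
python3 - <<'E'
from h import *
np.set_printoptions(precision=4,suppress=True)
def cr(c,x0,y0,s): return [((a+.5)/s-.5+x0,(b+.5)/s-.5+y0) for a,b in c]
def show(name,n,pts,z):
    P=np.array([onz(n,u,v,z) for u,v in pts]); print(name,n); print(P, P.mean(0))
    print('edges',[ (round(float(np.linalg.norm(e)),4),round(float(np.degrees(np.arctan2(e[1],e[0]))),2)) for e in (np.roll(P,-1,0)-P)])
show('foot','top',cr([(178,82),(677,158),(615,520),(115,445)],260,130,8),.014)
show('foot','side',cr([(62,315),(328,284),(456,518),(165,553)],280,180,6),.014)
show('ribtop','top',cr([(385,168),(420,187),(337,357),(300,340)],355,210,7),.056)
show('bp','top',cr([(258,70),(580,232)],355,210,7),.060)
show('bp','side',cr([(553,64),(530,556)],225,290,7),.060)
show('platetop','top',cr([(183,288),(597,355),(180,300),(595,368)],260,130,8),.159)
show('platetop','side',cr([(130,25),(218,175)],280,180,6),.159)
show('ribtop','side',cr([(275,193),(512,207),(512,250),(270,240)],225,290,7),.056)
E
```

```text
foot top
[[ 0.7266  0.0555  0.014 ]
 [ 0.7064 -0.0917  0.014 ]
 [ 0.5985 -0.0748  0.014 ]
 [ 0.6175  0.0712  0.014 ]] [ 0.6623 -0.0099  0.014 ]
edges [(0.1487, -97.82), (0.1092, 171.08), (0.1473, 82.56), (0.1102, -8.19)]
foot side
[[ 0.6199  0.0664  0.014 ]
 [ 0.7287  0.0503  0.014 ]
 [ 0.706  -0.0962  0.014 ]
 [ 0.5999 -0.0784  0.014 ]] [ 0.6636 -0.0145  0.014 ]
edges [(0.11, -8.4), (0.1482, -98.83), (0.1076, 170.49), (0.1461, 82.12)]
ribtop top
[[ 0.5087 -0.2326  0.056 ]
 [ 0.503  -0.2435  0.056 ]
 [ 0.4492 -0.2173  0.056 ]
 [ 0.4542 -0.2059  0.056 ]] [ 0.4787 -0.2248  0.056 ]
edges [(0.0123, -117.73), (0.0598, 154.04), (0.0125, 66.44), (0.0607, -26.17)]
bp top
[[ 0.5384 -0.1921  0.06  ]
 [ 0.4898 -0.292   0.06  ]] [ 0.5141 -0.2421  0.06  ]
edges [(0.111, -115.93), (0.111, 64.07)]
bp side
[[ 0.5391 -0.1933  0.06  ]
 [ 0.4723 -0.3333  0.06  ]] [ 0.5057 -0.2633  0.06  ]
edges [(0.1551, -115.51), (0.1551, 64.49)]
platetop top
[[ 0.6336  0.0482  0.159 ]
 [ 0.6185 -0.0567  0.159 ]
 [ 0.6305  0.0489  0.159 ]
 [ 0.6151 -0.0562  0.159 ]] [ 0.6244 -0.0039  0.159 ]
edges [(0.106, -98.22), (0.1062, 83.49), (0.1062, -98.33), (0.106, 79.96)]
platetop side
[[ 0.6297  0.038   0.159 ]
 [ 0.6176 -0.0629  0.159 ]] [ 0.6237 -0.0124  0.159 ]
edges [(0.1016, -96.82), (0.1016, 83.18)]
ribtop side
[[ 0.4571 -0.208   0.056 ]
 [ 0.511  -0.2326  0.056 ]
 [ 0.5054 -0.2457  0.056 ]
 [ 0.4506 -0.2223  0.056 ]] [ 0.481  -0.2271  0.056 ]
edges [(0.0593, -24.51), (0.0143, -113.03), (0.0595, 156.89), (0.0157, 65.96)]
```

Request:
{"name": "apply_moves", "arguments": {
  "deltas": [
    [-26.5, -30.5, 0, 0, 0, 0, 85],
    [-26.5, -30.5, 0, 0, 0, 0, 85],
    [-26.5, -30.5, 0, 0, 0, 0, 85],
    [-26.5, -30.5, 0, 0, 0, 0, 85],
    [-26.5, -30.5, 0, 0, 0, 0, 85],
    [-26.5, -30.5, 0, 0, 0, 0, 85],
    [-26.5, -30.5, 0, 0, 0, 0, 85],
    [-26.5, -30.5, 0, 0, 0, 0, 85],
    [-26.5, -30.5, 0, 0, 0, 0, 85],
    [-26.5, -30.5, 0, 0, 0, 0, 85]
  ]
}}

```text
clock: 0.98
eef_pos: [0.3451, 0.1531, 0.2314]
ee_rot: [0.0, 0.185, 0.983, 0.0]
force: [1.0, 1.3, 0.1]
finger_gap: 0.0847
```

Request:
{"name": "apply_moves", "arguments": {
  "deltas": [
    [-26.5, -30.5, 0, 0, 0, 0, 85],
    [-26.5, -30.5, 0, 0, 0, 0, 85],
    [-26.5, -30.5, 0, 0, 0, 0, 85],
    [-26.5, -30.5, 0, 0, 0, 0, 85],
    [-26.5, -30.5, 0, 0, 0, 0, 85],
    [-26.5, -30.5, 0, 0, 0, 0, 85],
    [-26.5, -30.5, 0, 0, 0, 0, 85],
    [-26.5, -30.5, 0, 0, 0, 0, 85],
    [-26.5, -30.5, 0, 0, 0, 7, 85],
    [0, 0, 0, 0, 0, 7, 85]
  ]
}}

```text
clock: 1.82
eef_pos: [0.4695, -0.1938, 0.2307]
ee_rot: [0.001, 0.309, 0.951, -0.001]
force: [0.5, 0.6, 0.2]
finger_gap: 0.0849
```

Request:
{"name": "apply_moves", "arguments": {
  "deltas": [
    [0, 0, 0, 0, 0, 7, 85],
    [0, 0, 0, 0, 0, 7, 85],
    [0, 0, 0, 0, 0, 7, 85],
    [0, 0, 0, 0, 0, 7, 85],
    [0, 0, 0, 0, 0, 7, 85],
    [0, 0, 0, 0, 0, 7, 85],
    [0, 0, 0, 0, 0, 7, 85],
    [0, 0, 0, 0, 0, 7, 85],
    [0, 0, 0, 0, 0, 7, 85],
    [0, 0, 0, 0, 0, 7, 85]
  ]
}}

```text
clock: 2.65
eef_pos: [0.4671, -0.1875, 0.231]
ee_rot: [-0.0, 0.797, 0.604, -0.0]
force: [0.2, 0.4, -0.1]
finger_gap: 0.0852
```

Request:
{"name": "apply_moves", "arguments": {
  "deltas": [
    [0, 0, 0, 0, 0, 7, 85],
    [0, 0, 0, 0, 0, 7, 85],
    [0, 0, 0, 0, 0, 7, 85],
    [0, 0, 0, 0, 0, 7, 85],
    [0, 0, 0, 0, 0, 7, 85],
    [0, 0, 0, 0, 0, 7, 85],
    [0, 0, 0, 0, 0, 7, 85],
    [0, 0, 0, 0, 0, 7, 85],
    [0, 0, 0, 0, 0, 7, 85],
    [0, 0, 0, 0, 0, 7, 85]
  ]
}}

```text
clock: 3.48
eef_pos: [0.4671, -0.1875, 0.231]
ee_rot: [-0.0, 0.999, 0.037, -0.0]
force: [0.7, -0.0, 0.5]
finger_gap: 0.0853
```

```bash
python3 - <<'E'
from h import *
print(monitor.get_obs()['joint_positions'])
snap('wrist','w1')
E
```

```text
[-4.04616367e-01  2.07379327e-01  1.72248408e+00  1.25063908e-04
  1.21242624e+00  1.09122094e+00]
```

View pics/w1.png

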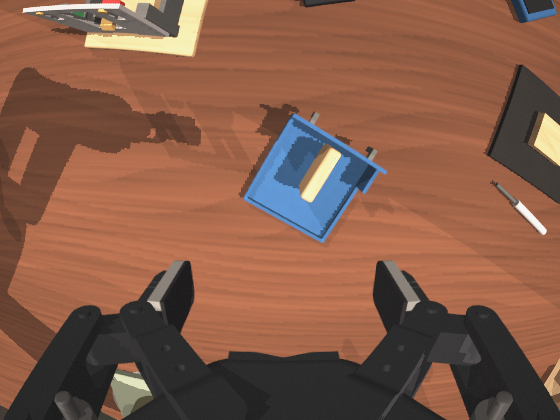

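```bash
cat >> h.py <<'E'
from scipy.spatial.transform import Rotation as Ro
def pose(o=None):
    o=o or monitor.get_obs(); q=o['ee_rot']
    T=np.eye(4);T[:3,:3]=Ro.from_quat([q[1],q[2],q[3],q[0]]).as_matrix();T[:3,3]=o['eef_pos'];return T
def wray(T,u,v):
    c=eyes.get_calibration('wrist');K=c['mtx'];M=T@c['mount']
    a=np.array([u-K[0,2],v-K[1,2]]);r=np.hypot(*a);th=r/K[0,0]
    d=np.array([*(a/max(r,1e-9)*np.sin(th)),np.cos(th)])
    return M[:3,3],M[:3,:3]@d
def wonz(T,u,v,z):
    o,d=wray(T,u,v); return o+d*(z-o[2])/d[2]
def wproj(T,p):
    c=eyes.get_calibration('wrist');K=c['mtx'];M=np.linalg.inv(T@c['mount'])
    q=M[:3,:3]@np.asarray(p)+M[:3,3];r=np.hypot(q[0],q[1]);th=np.arctan2(r,q[2])
    return K[:2,2]+q[:2]/max(r,1e-9)*th*K[0,0]
def show(name,P):
    P=np.array(P); print(name); print(P.round(4), P.mean(0).round(4))
    print('edges',[ (round(float(np.linalg.norm(e)),4),round(float(np.degrees(np.arctan2(e[1],e[0]))),2)) for e in (np.roll(P,-1,0)-P)])
E
python3 - <<'E'
from h import *
T=pose(); np.save('T1.npy',T)
im=cv2.imread('pics/w1.png'); sub=im[90:260,220:400]
hsv=cv2.cvtColor(sub,cv2.COLOR_BGR2HSV)
m=((hsv[...,2]>215)&(hsv[...,0]<30)&(hsv[...,0]>12)).astype('uint8')
n,l,s,c=cv2.connectedComponentsWithStats(m);print(s)
i=1+s[1:,4].argmax(); mm=(l==i).astype('uint8')
cs,_=cv2.findContours(mm,0,1); r=cv2.boxPoints(cv2.minAreaRect(cs[0]))+[220,90]; print(r)
show('rib',[wonz(T,u,v,.056) for u,v in r])
cv2.imwrite('pics/w1c.png',cv2.resize(im[100:250,240:400],None,fx=4,fy=4,interpolation=2))
cv2.imwrite('pics/w1r.png',cv2.resize(im[0:60,20:210],None,fx=4,fy=4,interpolation=2))
E
```

```text
[[    0     0   180   170 29854]
 [   81    58    40    54   746]]
[[299.68539429 196.30338287]
 [330.58427429 146.86517715]
 [341.55056763 153.71910858]
 [310.65168762 203.15731812]]
rib
[[ 0.4559 -0.2052  0.056 ]
 [ 0.5085 -0.2315  0.056 ]
 [ 0.5027 -0.2432  0.056 ]
 [ 0.4495 -0.217   0.056 ]] [ 0.4792 -0.2242  0.056 ]
edges [(0.0589, -26.54), (0.0131, -116.55), (0.0593, 153.82), (0.0135, 61.54)]
```

View pics/w1c.png

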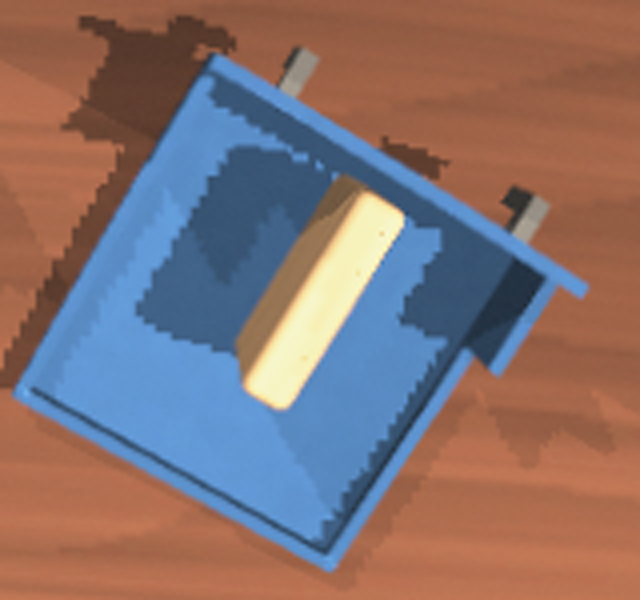

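View pics/w1r.png

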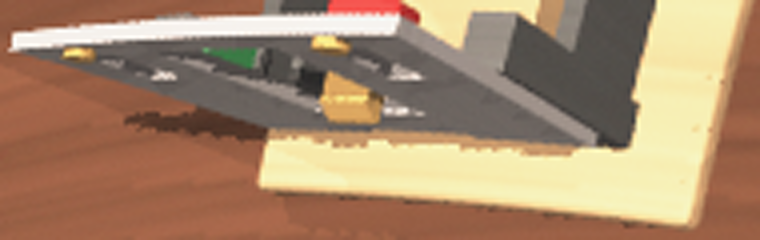

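Request:
{"name": "apply_moves", "arguments": {
  "deltas": [
    [15.3, -36, 6, 0, 0, 0, 85],
    [15.3, -36, 6, 0, 0, 0, 85],
    [15.3, -36, 6, 0, 0, 0, 85],
    [15.3, -36, 6, 0, 0, 0, 85],
    [15.3, -36, 6, 0, 0, 0, 85],
    [0, 0, 0, 0, 0, 6.25, 85],
    [0, 0, 0, 0, 0, 6.25, 85],
    [0, 0, 0, 0, 0, 0, 85],
    [0, 0, 0, 0, 0, 0, 85],
    [0, 0, 0, 0, 0, 0, 85]
  ]
}}

```text
clock: 4.37
eef_pos: [0.5289, -0.0023, 0.2013]
ee_rot: [-0.0, 0.998, -0.067, -0.0]
force: [-0.2, -0.4, 0.4]
finger_gap: 0.085
```

```bash
python3 - <<'E'
from h import *
T=pose(); np.save('T2.npy',T);print(T.round(4))
snap('wrist','w2')
E
```

```text
[[ 9.910e-01 -1.341e-01 -1.000e-04  5.289e-01]
 [-1.341e-01 -9.910e-01  1.000e-04 -2.300e-03]
 [-1.000e-04 -1.000e-04 -1.000e+00  2.013e-01]
 [ 0.000e+00  0.000e+00  0.000e+00  1.000e+00]]
```

View pics/w2.png

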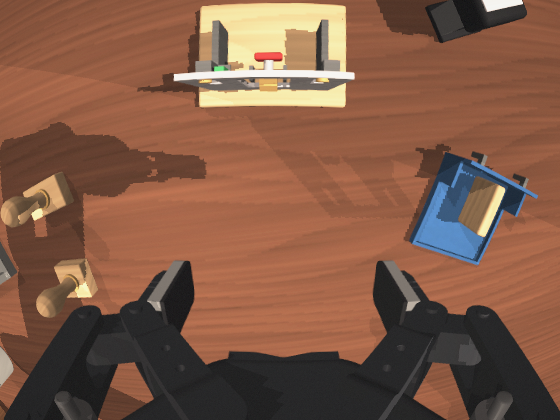

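Request:
{"name": "apply_moves", "arguments": {
  "deltas": [
    [0, 0, 5, 0, 7, 0, 85],
    [0, 0, 5, 0, 7, 0, 85],
    [0, 0, 5, 0, 7, 0, 85],
    [0, 0, 5, 0, 7, 0, 85],
    [0, 0, 0, 0, 7, 0, 85],
    [0, 0, 0, 0, 7, 0, 85],
    [0, 0, 0, 0, 0, 0, 85],
    [0, 0, 0, 0, 0, 0, 85],
    [0, 0, 0, 0, 0, 0, 85],
    [0, 0, 0, 0, 0, 0, 85]
  ]
}}

```text
clock: 5.25
eef_pos: [0.5354, -0.0097, 0.1848]
ee_rot: [0.03, 0.945, -0.069, 0.319]
force: [-0.0, -0.3, -0.0]
finger_gap: 0.085
```

```bash
python3 - <<'E'
from h import *
T=pose(); np.save('T3.npy',T);print(T.round(4))
snap('wrist','w3')
E
```

```text
[[ 0.7867 -0.1496  0.5989  0.5354]
 [-0.1115 -0.9887 -0.1005 -0.0097]
 [ 0.6072  0.0123 -0.7945  0.1848]
 [ 0.      0.      0.      1.    ]]
```

View pics/w3.png

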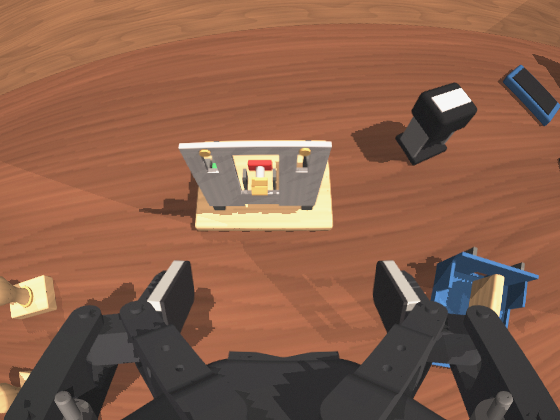

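```bash
python3 - <<'E'
import cv2
t=cv2.imread('pics/w2.png'); s=cv2.imread('pics/w3.png')
cv2.imwrite('pics/w2c.png',cv2.resize(t[0:115,165:365],None,fx=4,fy=4,interpolation=2))
cv2.imwrite('pics/w3c.png',cv2.resize(s[135:235,175:340],None,fx=4.8,fy=4.8,interpolation=2))
E
```

```text
(no output)
```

View pics/w2c.png

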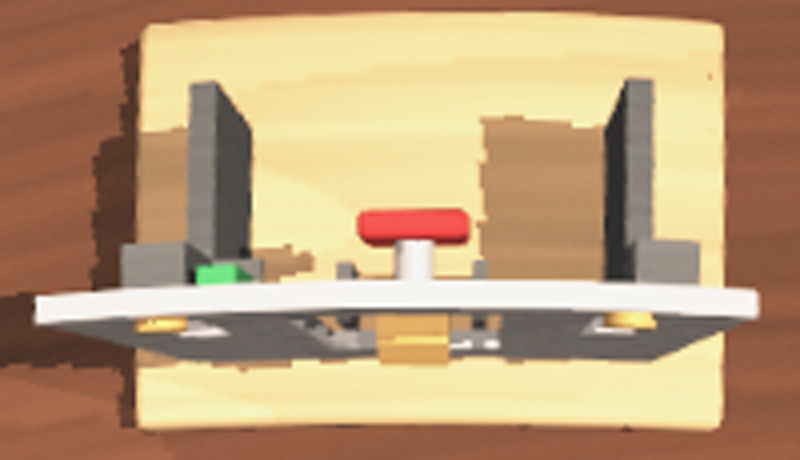

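View pics/w3c.png

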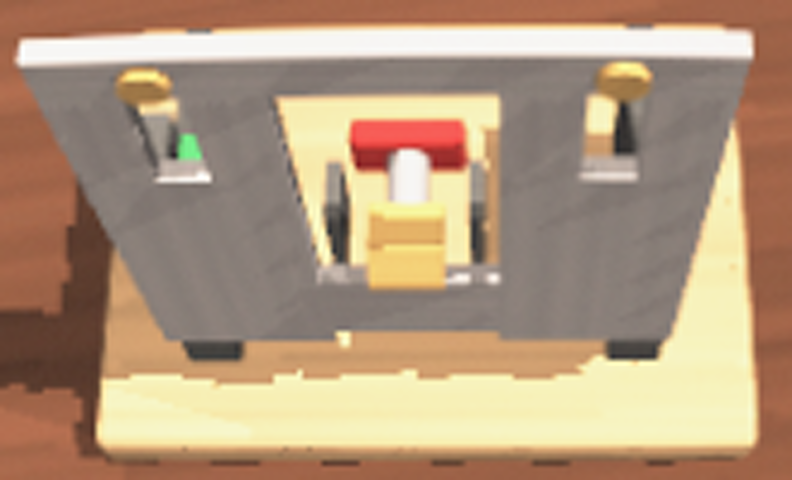

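```bash
python3 - <<'E'
from h import *
T2=np.load('T2.npy');T3=np.load('T3.npy')
c2=lambda a,b:((a+.5)/4-.5+165,(b+.5)/4-.5)
c3=lambda a,b:((a+.5)/4.8-.5+175,(b+.5)/4.8-.5+135)
show('foot2',[wonz(T2,*c2(*p),.014) for p in [(145,25),(722,25),(722,428),(138,428)]])
show('foot3',[wonz(T3,*c3(*p),.014) for p in [(98,445),(757,445)]])
def tri2(r1,r2):
    M=np.zeros((3,3));r=np.zeros(3)
    for o,d in (r1,r2):
        d=d/np.linalg.norm(d);P=np.eye(3)-np.outer(d,d);M+=P;r+=P@o
    return np.linalg.solve(M,r)
show('platetop tri',[tri2(wray(T2,*c2(*a)),wray(T3,*c3(*b))) for a,b in [((38,322),(18,65)),((757,316),(752,58))]])
show('platetop tri top/w3',[tri2(ray('top',*q),wray(T3,*c3(*b))) for q,b in [((260+180.5/8-.5,130+300.5/8-.5),(18,65)),((260+595.5/8-.5,130+368.5/8-.5),(752,58))]])
# plane intersection
yaw=np.radians(-8.2); X=np.array([np.cos(yaw),np.sin(yaw),0]);Y=np.array([-X[1],X[0],0])
F=np.mean([wonz(T2,*c2(*p),.014) for p in [(145,25),(722,25),(722,428),(138,428)]],axis=0)
O=F-.04*X; print('slotorigin xy',O)
def pl(T,uv):
    o,d=wray(T,*uv); t=((O-o)@X)/(d@X); p=o+t*d; return ((p-O)@Y*1e3).round(2),(p[2]*1e3).round(2)
for nm,a in dict(slL=(157,181),slLr=(210,181),srl=(580,181),srr=(635,181),topL=(18,65),topR=(752,58),botL=(168,338),botR=(668,338),noseL=(368,288),noseR=(444,288),noseTop=(368,205),winbot=(318,281)).items(): print(nm,pl(T3,c3(*a)))
E
```

```text
foot2
[[ 0.7278  0.0559  0.014 ]
 [ 0.7059 -0.0902  0.014 ]
 [ 0.5992 -0.0755  0.014 ]
 [ 0.6202  0.0719  0.014 ]] [ 0.6633 -0.0095  0.014 ]
edges [(0.1478, -98.51), (0.1078, 172.12), (0.1489, 81.88), (0.1088, -8.46)]
foot3
[[ 0.6191  0.0717  0.014 ]
 [ 0.598  -0.0747  0.014 ]] [ 0.6086 -0.0015  0.014 ]
edges [(0.1479, -98.23), (0.1479, 81.77)]
platetop tri
[[ 0.6318  0.0495  0.1532]
 [ 0.6167 -0.0564  0.1527]] [ 0.6242 -0.0035  0.153 ]
edges [(0.1069, -98.11), (0.1069, 81.89)]
platetop tri top/w3
[[ 0.6316  0.0492  0.1537]
 [ 0.6164 -0.0565  0.1529]] [ 0.624  -0.0036  0.1533]
edges [(0.1068, -98.13), (0.1068, 81.87)]
slotorigin xy [ 0.62369336 -0.00377653  0.014     ]
slL (np.float64(40.32), np.float64(115.01))
slLr (np.float64(31.33), np.float64(114.69))
srl (np.float64(-29.95), np.float64(113.79))
srr (np.float64(-39.04), np.float64(113.85))
topL (np.float64(53.66), np.float64(153.83))
topR (np.float64(-52.79), np.float64(153.62))
botL (np.float64(53.12), np.float64(41.56))
botR (np.float64(-51.77), np.float64(40.84))
noseL (np.float64(8.56), np.float64(68.21))
noseR (np.float64(-6.03), np.float64(68.07))
noseTop (np.float64(5.68), np.float64(104.89))
winbot (np.float64(17.84), np.float64(71.78))
```

```bash
cat >> h.py <<'E'
def goal(x,y,z,yaw):
    a=np.radians(yaw);c,s=np.cos(a),np.sin(a);T=np.eye(4)
    T[:3,:3]=np.array([[c,s,0],[s,-c,0],[0,0,-1]]);T[:3,3]=[x,y,z];return T
def plan(G):
    T=pose(); r=Ro.from_matrix(T[:3,:3].T@G[:3,:3]).as_rotvec(degrees=True)
    d=(G[:3,3]-T[:3,3])*1e3
    print('rotvec',r.round(2),'shift before',(T[:3,:3].T@d).round(1),'shift in goal frame',(G[:3,:3].T@d).round(1))
E
python3 - <<'E'
from h import *
plan(goal(.479,-.2245,.12,-26.2))
E
```

```text
rotvec [ -5.06 -37.18  17.2 ] shift before [-59.5 220.   39.3] shift in goal frame [ 44.4 217.6  64.6]
```

Request:
{"name": "apply_moves", "arguments": {
  "deltas": [
    [0, 0, 0, -0.84, -6.2, 2.87, 85],
    [0, 0, 0, -0.84, -6.2, 2.87, 70],
    [0, 0, 0, -0.84, -6.2, 2.87, 48],
    [0, 0, 0, -0.84, -6.2, 2.87, 48],
    [0, 0, 0, -0.84, -6.2, 2.87, 48],
    [0, 0, 0, -0.84, -6.2, 2.87, 48],
    [7.4, 36.3, 10, 0, 0, 0, 48],
    [7.4, 36.3, 10, 0, 0, 0, 48],
    [7.4, 36.3, 10, 0, 0, 0, 48],
    [7.4, 36.3, 10, 0, 0, 0, 48]
  ]
}}

```text
clock: 6.13
eef_pos: [0.499, -0.1565, 0.1441]
ee_rot: [0.002, 0.975, -0.223, 0.011]
force: [1.0, -0.2, 0.6]
finger_gap: 0.0482
```

Request:
{"name": "apply_moves", "arguments": {
  "deltas": [
    [7.4, 36.3, 10, 0, 0, 0, 48],
    [7.4, 36.3, 10, 0, 0, 0, 48],
    [0, 0, 0, 0, 0, 0, 48],
    [0, 0, 0, 0, 0, 0, 48],
    [0, 0, 0, 0, 0, 0, 48],
    [0, 0, 0, 0, 0, 0, 48],
    [0, 0, 0, 0, 0, 0, 48],
    [0, 0, 0, 0, 0, 0, 48],
    [0, 0, 0, 0, 0, 0, 48],
    [0, 0, 0, 0, 0, 0, 48]
  ]
}}

```text
clock: 6.97
eef_pos: [0.4807, -0.2266, 0.1251]
ee_rot: [0.003, 0.975, -0.223, 0.011]
force: [0.1, -0.8, -0.7]
finger_gap: 0.0481
```

```bash
python3 - <<'E'
from h import *
plan(goal(.479,-.2245,.0193,-26.2))
T=pose();snap('wrist','w4');np.save('T4.npy',T)
E
```

```text
rotvec [ 0.04 -1.25  0.42] shift before [ -4.7  -1.2 105.7] shift in goal frame [ -2.4  -1.1 105.8]
```

View pics/w4.png

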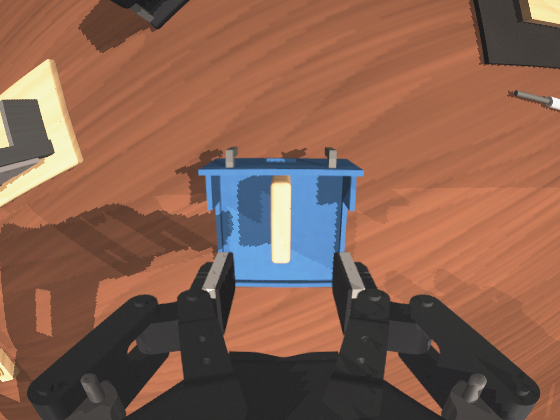

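```bash
python3 - <<'E'
from h import *
T=np.load('T4.npy')
im=cv2.imread('pics/w4.png');x0,y0=250,165;sub=im[y0:280,x0:310];hsv=cv2.cvtColor(sub,cv2.COLOR_BGR2HSV)
m=((hsv[...,2]>215)&(hsv[...,0]<30)&(hsv[...,0]>12)).astype('uint8')
cs,_=cv2.findContours(m,0,1);c=max(cs,key=cv2.contourArea);r=cv2.boxPoints(cv2.minAreaRect(c))+[x0,y0];print(r)
show('rib',[wonz(T,u,v,.056) for u,v in r])
E
```

```text
[[271.         182.        ]
 [289.99999619 182.        ]
 [289.99999619 261.99998474]
 [271.         261.99998474]]
rib
[[ 0.5088 -0.2318  0.056 ]
 [ 0.5033 -0.2433  0.056 ]
 [ 0.4502 -0.218   0.056 ]
 [ 0.4561 -0.2056  0.056 ]] [ 0.4796 -0.2247  0.056 ]
edges [(0.0127, -115.79), (0.0588, 154.6), (0.0138, 64.29), (0.0589, -26.41)]
```

Request:
{"name": "apply_moves", "arguments": {
  "deltas": [
    [-2.4, -1.1, 0, 0, -1.25, 0.42, 48],
    [0, 0, 30, 0, 0, 0, 48],
    [0, 0, 30, 0, 0, 0, 48],
    [0, 0, 20, 0, 0, 0, 48],
    [0, 0, 15, 0, 0, 0, 48],
    [0, 0, 10.5, 0, 0, 0, 48],
    [0, 0, 0, 0, 0, 0, 48],
    [0, 0, 0, 0, 0, 0, 48],
    [0, 0, 0, 0, 0, 0, 20],
    [0, 0, 0, 0, 0, 0, 20]
  ]
}}

```text
clock: 7.85
eef_pos: [0.4794, -0.2256, 0.0204]
ee_rot: [0.001, 0.974, -0.227, 0.001]
force: [0.1, -0.3, 0.5]
finger_gap: 0.0246
```

```bash
python3 - <<'E'
from h import *
plan(goal(.479,-.2245,.0193,-26.2)); print(monitor.get_obs()['force'],monitor.get_obs()['joint_positions'])
E
```

```text
rotvec [ 0.04 -0.12 -0.06] shift before [-0.9 -0.8  1.1] shift in goal frame [-0.9 -0.8  1.1]
[ 0.10101775 -0.32808327  0.46031601] [-4.61079522e-01  4.74458935e-01  1.93892317e+00 -1.14029529e-03
  7.26113090e-01  1.56895663e+00]
```

Request:
{"name": "apply_moves", "arguments": {
  "deltas": [
    [-0.9, -0.8, 1, 0, 0, 0, 10],
    [0, 0, 0, 0, 0, 0, 0],
    [0, 0, 0, 0, 0, 0, 0],
    [0, 0, 0, 0, 0, 0, 0],
    [0, 0, 0, 0, 0, 0, 0],
    [0, 0, 0, 0, 0, 0, 0],
    [0, 0, 0, 0, 0, 0, 0],
    [0, 0, -10, 0, 0, 0, 0],
    [0, 0, -15, 0, 0, 0, 0],
    [0, 0, 0, 0, 0, 0, 0]
  ]
}}

```text
clock: 8.68
eef_pos: [0.4792, -0.2246, 0.0455]
ee_rot: [0.001, 0.974, -0.227, 0.002]
force: [0.9, -0.3, -3.6]
finger_gap: 0.0133
```

```bash
python3 - <<'E'
from h import *
print(monitor.get_obs()['force'],monitor.get_obs()['wrist_torque'],pose().round(4),monitor.get_obs()['finger_gap'])
snap('wrist','w5');snap('side','s5')
E
```

```text
[ 0.87467692 -0.31698928 -3.63247235] [-0.09528093 -0.09679832  0.03900418] [[ 8.968e-01 -4.425e-01  2.700e-03  4.792e-01]
 [-4.425e-01 -8.968e-01 -2.300e-03 -2.246e-01]
 [ 3.400e-03  8.000e-04 -1.000e+00  4.550e-02]
 [ 0.000e+00  0.000e+00  0.000e+00  1.000e+00]] 0.013274074805837786
```

View pics/w5.png

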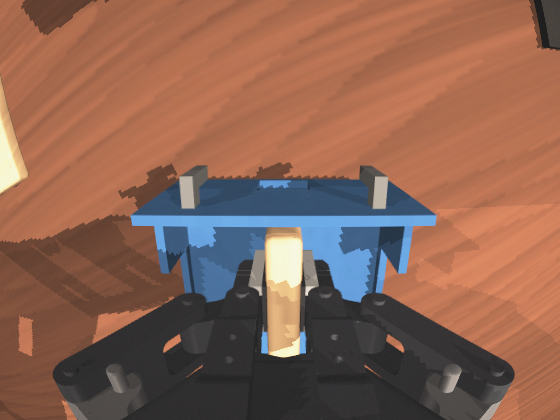

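View pics/s5.png

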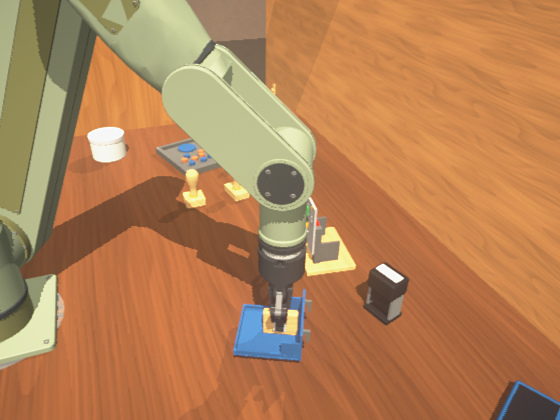

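```bash
python3 - <<'E'
from h import *
im=cv2.imread('pics/w5.png');cv2.imwrite('pics/w5c.png',cv2.resize(im[150:300,120:450],None,fx=2.4,fy=2.4,interpolation=2))
hsv=cv2.cvtColor(im,cv2.COLOR_BGR2HSV)
for u in (150,240,330,420): print(u,[tuple(int(k) for k in im[v,u]) for v in range(208,232,2)])
I=np.eye(4)
for p in [(132,215),(436,215),(132,225),(436,225)]: print(p,wonz(I,*p,-.0395).round(4))
E
```

```text
150 [(111, 81, 55), (110, 81, 55), (110, 81, 54), (120, 88, 58), (230, 171, 109), (229, 170, 108), (229, 169, 107), (229, 169, 107), (229, 170, 108), (65, 85, 135), (64, 84, 134), (66, 87, 135)]
240 [(110, 82, 55), (112, 84, 58), (114, 83, 56), (114, 82, 55), (227, 168, 108), (232, 174, 112), (231, 173, 112), (231, 173, 111), (232, 173, 112), (231, 174, 111), (136, 100, 67), (137, 99, 66)]
330 [(111, 82, 55), (110, 82, 56), (111, 82, 54), (110, 81, 54), (226, 166, 106), (230, 171, 109), (230, 172, 109), (230, 171, 108), (230, 171, 109), (230, 172, 110), (223, 165, 106), (224, 165, 105)]
420 [(110, 82, 55), (110, 83, 56), (112, 82, 56), (123, 90, 60), (231, 173, 111), (231, 173, 112), (230, 172, 110), (231, 173, 112), (231, 173, 112), (88, 122, 194), (82, 112, 179), (78, 106, 172)]
(132, 215) [ 0.0388 -0.0543 -0.0395]
(436, 215) [ 0.0388  0.0562 -0.0395]
(132, 225) [ 0.0349 -0.0549 -0.0395]
(436, 225) [ 0.0349  0.0569 -0.0395]
```

View pics/w5c.png

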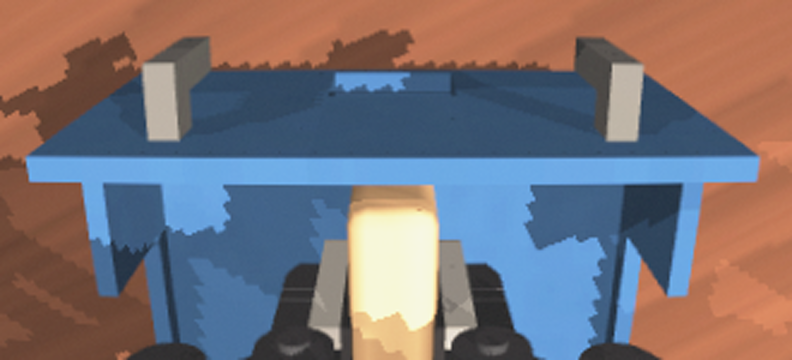

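```bash
cat >> h.py <<'E'
RY=-8.2; RX=np.array([np.cos(np.radians(RY)),np.sin(np.radians(RY)),0]);RYv=np.array([-RX[1],RX[0],0]); RO=np.array([.6239,-.0033,.1142])
def rk(gap,dy,h,yaw=RY,cx=.039,cz=.0235):
    "tool goal for rear face gap in front of plate, lateral dy, claws point h above true lower edge"
    p=RO-RX*(cx+gap)+RYv*dy; return goal(p[0],p[1],RO[2]+h-cz,yaw)
def where(cx=.039,cz=.0235):
    T=pose();c=T@np.array([cx,0,-cz,1]);d=c[:3]-RO; ob=monitor.get_obs();f=ob['force']
    r=Ro.from_matrix(rk(0,0,0)[:3,:3].T@T[:3,:3]).as_rotvec(degrees=True)
    print('clk',ob['clock'],'gap %.2f lat %.2f h %.2f mm'%(-d@RX*1e3,d@RYv*1e3,d[2]*1e3),'rot err(tool)',r.round(2),'F rack x,y,z',np.round([f@RX,f@RYv,f[2]],1),'tq',ob['wrist_torque'].round(2),'fg',ob['finger_gap'].round(4))
E
python3 - <<'E'
from h import *
print(onz('top',400,163,0)); where(); plan(rk(.035,0,.0175))
E
```

```text
[ 0.67927329 -0.22522639  0.        ]Traceback (most recent call last):
  File "<stdin>", line 2, in <module>
  File "h.py", line 52, in where
    print('clk',ob['clock'],'gap %.2f lat %.2f h %.2f mm'%(-d@RX*1e3,d@RYv*1e3,d[2]*1e3),'rot err(tool)',r.round(2),'F rack x,y,z',np.round([f@RX,f@RYv,f[2]],1),'tq',ob['wrist_torque'].round(2),'fg',ob['finger_gap'].round(4))
                                                                                                                                                                                                       ^^^^^^^^^^^^^^^^^^^^^^
AttributeError: 'float' object has no attribute 'round'
```

```bash
sed -i "s/ob\['finger_gap'\].round(4)/round(ob['finger_gap'],4)/" h.py
python3 - <<'E'
from h import *
where(); plan(rk(.035,0,.0175))
E
```

```text
clk 8.7833 gap 75.73 lat -251.39 h -47.09 mm rot err(tool) [-5.000e-02  1.000e-02  1.807e+01] F rack x,y,z [-0.8  0.7 -3.5] tq [-0.    0.02 -0.07] fg 0.0133
rotvec [ 5.000e-02 -1.000e-02 -1.807e+01] shift before [ -37.3 -239.5  -64.8] shift in goal frame [  38.8 -239.3  -64.6]
```

Request:
{"name": "apply_moves", "arguments": {
  "deltas": [
    [0, 0, -21.6, 0, 0, -6.02, 0],
    [0, 0, -21.6, 0, 0, -6.02, 0],
    [0, 0, -21.4, 0, 0, -6.03, 0],
    [4.8, -30, 0, 0, 0, 0, 0],
    [4.8, -30, 0, 0, 0, 0, 0],
    [4.8, -30, 0, 0, 0, 0, 0],
    [4.8, -30, 0, 0, 0, 0, 0],
    [4.8, -30, 0, 0, 0, 0, 0],
    [4.8, -30, 0, 0, 0, 0, 0],
    [4.8, -30, 0, 0, 0, 0, 0]
  ]
}}

```text
clock: 9.62
eef_pos: [0.5406, -0.0195, 0.1066]
ee_rot: [0.0, 0.997, -0.071, -0.002]
force: [0.6, -0.7, -3.1]
finger_gap: 0.0135
```

Request:
{"name": "apply_moves", "arguments": {
  "deltas": [
    [4.8, -20, 0, 0, 0, 0, 0],
    [0, -9, 0, 0, 0, 0, 0],
    [0, 0, 0, 0, 0, 0, 0],
    [0, 0, 0, 0, 0, 0, 0],
    [0, 0, 0, 0, 0, 0, 0],
    [0, 0, 0, 0, 0, 0, 0],
    [0, 0, 0, 0, 0, 0, 0],
    [0, 0, 0, 0, 0, 0, 0],
    [0, 0, 0, 0, 0, 0, 0],
    [0, 0, 0, 0, 0, 0, 0]
  ]
}}

```text
clock: 10.45
eef_pos: [0.5502, 0.0067, 0.1078]
ee_rot: [0.0, 0.997, -0.072, -0.0]
force: [0.7, -0.5, -3.9]
finger_gap: 0.0135
```

```bash
python3 - <<'E'
from h import *
where(); plan(rk(.035,0,.0175)); np.save('T6.npy',pose())
im=snap('wrist','w6');snap('top','t6');snap('side','s6')
cv2.imwrite('pics/w6c.png',cv2.resize(im[60:260,110:460,::-1],None,fx=2.2,fy=2.2,interpolation=2))
E
```

```text
clk 10.45 gap 35.33 lat -0.63 h 17.05 mm rot err(tool) [-0.04 -0.03  0.03] F rack x,y,z [ 0.8 -0.4 -3.9] tq [ 0.04 -0.01  0.05] fg 0.0135
rotvec [ 0.04  0.03 -0.03] shift before [ 0.3 -0.6 -0.4] shift in goal frame [ 0.3 -0.6 -0.4]
```

View pics/w6.png

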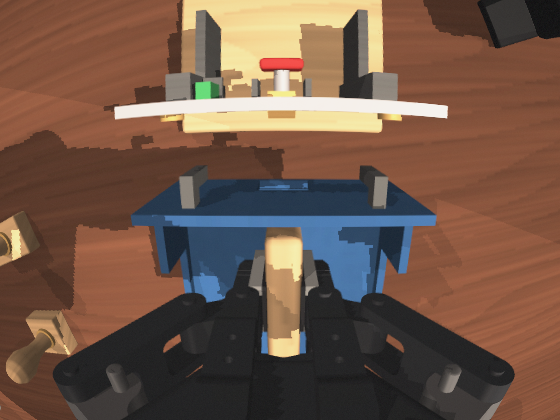

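View pics/w6c.png

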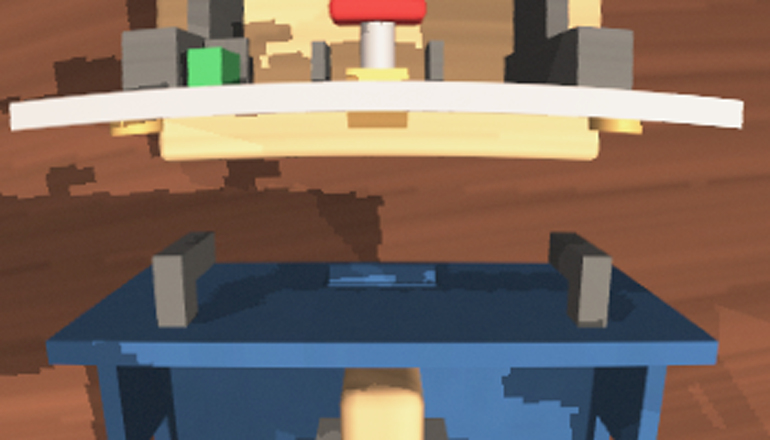

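View pics/s6.png

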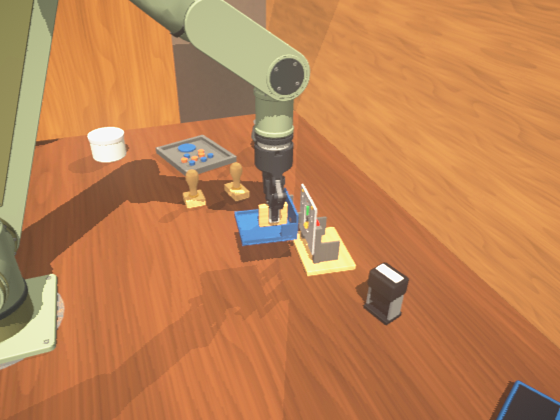

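```bash
python3 - <<'E'
from h import *
im=cv2.imread('pics/w6.png')
c=lambda a,b:((a+.5)/2.2-.5+110,(b+.5)/2.2-.5+60)
T=np.load('T6.npy')
I=np.eye(4)
for p in [(153,290),(184,290),(581,290),(609,290),(155,256),(181,327)]: print('claw',p,wonz(I,*c(*p),-.0315).round(4))
for p in [(11,129),(743,128)]: print('plate front corner',wonz(I,*c(*p),-(.1532-T[2,3])).round(4))
for p in [(49,342),(717,342)]: print('rest bp',wonz(I,*c(*p),-.0395).round(4))
for p in [(348,126),(408,126)]: print('nose',p,wonz(I,*c(*p),T[2,3]-.080).round(4))
g=im.astype(int)
print([int(x) for x in np.where((im[119,90:140].min(1)>150))[0][:3]+90])
E
```

```text
claw (153, 290) [ 0.0452 -0.0378 -0.0315]
claw (184, 290) [ 0.0451 -0.0323 -0.0315]
claw (581, 290) [ 0.0451  0.0334 -0.0315]
claw (609, 290) [ 0.0452  0.0383 -0.0315]
claw (155, 256) [ 0.0509 -0.0369 -0.0315]
claw (181, 327) [ 0.0387 -0.0333 -0.0315]
plate front corner [ 0.0737 -0.0545 -0.0454]
plate front corner [ 0.0737  0.0537 -0.0454]
rest bp [ 0.0386 -0.0545 -0.0395]
rest bp [ 0.0386  0.0559 -0.0395]
nose (348, 126) [ 0.0701 -0.0076  0.0278]
nose (408, 126) [0.0701 0.0066 0.0278]
[]
```

Request:
{"name": "apply_moves", "arguments": {
  "deltas": [
    [5, -0.9, -0.4, 0, 0, 0, 0],
    [5, 0, 0, 0, 0, 0, 0],
    [5, 0, 0, 0, 0, 0, 0],
    [4, 0, 0, 0, 0, 0, 0],
    [2, 0, 0, 0, 0, 0, 0],
    [0, 0, 0, 0, 0, 0, 0],
    [0, 0, 0, 0, 0, 0, 0],
    [0, 0, 0, 0, 0, 0, 0],
    [0, 0, 0, 0, 0, 0, 0],
    [0, 0, 0, 0, 0, 0, 0]
  ]
}}

```text
clock: 11.43
eef_pos: [0.571, 0.005, 0.1081]
ee_rot: [0.0, 0.997, -0.071, -0.0]
force: [-1.4, -0.6, -3.3]
finger_gap: 0.0132
```

```bash
python3 - <<'E'
from h import *
where(); np.save('T7.npy',pose())
im=snap('wrist','w7');s=snap('side','s7')
cv2.imwrite('pics/w7c.png',cv2.resize(im[90:240,110:460,::-1],None,fx=2.2,fy=2.2,interpolation=2))
cv2.imwrite('pics/s7c.png',cv2.resize(s[170:280,225:365,::-1],None,fx=5,fy=5,interpolation=2))
E
```

```text
clk 11.4333 gap 14.55 lat 0.65 h 17.38 mm rot err(tool) [-0.04 -0.05 -0.01] F rack x,y,z [-1.3 -0.7 -3.3] tq [ 0.   -0.03  0.05] fg 0.0132
```

View pics/w7c.png

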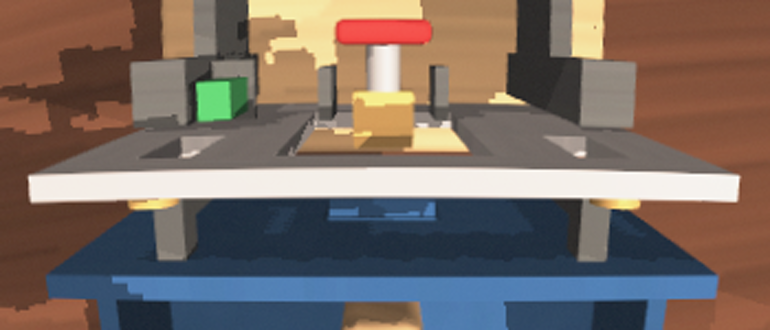

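View pics/s7c.png

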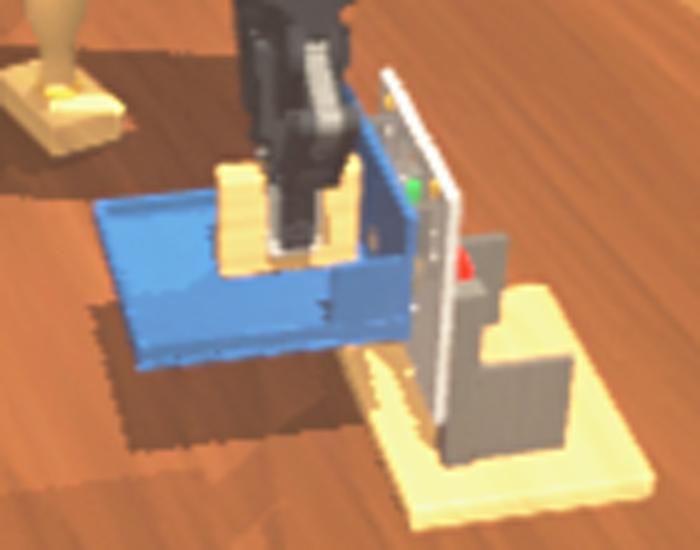

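Request:
{"name": "apply_moves", "arguments": {
  "deltas": [
    [1, 0, 0, 0, 0, 0, 0],
    [1, 0, 0, 0, 0, 0, 0],
    [1, 0, 0, 0, 0, 0, 0],
    [1, 0, 0, 0, 0, 0, 0],
    [1, 0, 0, 0, 0, 0, 0],
    [0.5, 0, 0, 0, 0, 0, 0],
    [0, 0, 0, 0, 0, 0, 0],
    [0, 0, 0, 0, 0, 0, 0],
    [0, 0, 0, 0, 0, 0, 0],
    [0, 0, 0, 0, 0, 0, 0]
  ]
}}

```text
clock: 12.37
eef_pos: [0.5766, 0.0042, 0.1081]
ee_rot: [0.0, 0.997, -0.071, -0.0]
force: [-0.1, -1.1, -3.3]
finger_gap: 0.0134
```

```bash
python3 - <<'E'
from h import *
where()
im=snap('wrist','w8')
cv2.imwrite('pics/w8c.png',cv2.resize(im[90:240,110:460,::-1],None,fx=2.2,fy=2.2,interpolation=2))
E
```

```text
clk 12.3667 gap 8.90 lat 0.67 h 17.36 mm rot err(tool) [-0.04 -0.04 -0.01] F rack x,y,z [ 0.  -1.1 -3.3] tq [-0.05 -0.05  0.01] fg 0.0134
```

View pics/w8c.png

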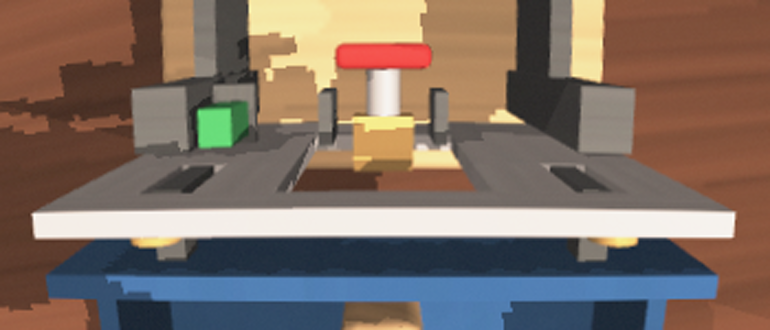

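Request:
{"name": "apply_moves", "arguments": {
  "deltas": [
    [1, 0, 0, 0, 0, 0, 0],
    [1, 0, 0, 0, 0, 0, 0],
    [1, 0, 0, 0, 0, 0, 0],
    [1, 0, 0, 0, 0, 0, 0],
    [1, 0, 0, 0, 0, 0, 0],
    [1, 0, 0, 0, 0, 0, 0],
    [1, 0, 0, 0, 0, 0, 0],
    [0, 0, 0, 0, 0, 0, 0],
    [0, 0, 0, 0, 0, 0, 0],
    [0, 0, 0, 0, 0, 0, 0]
  ]
}}

```text
clock: 13.25
eef_pos: [0.5835, 0.0032, 0.1081]
ee_rot: [0.0, 0.997, -0.071, -0.0]
force: [0.1, 0.1, -3.4]
finger_gap: 0.0134
```

```bash
python3 - <<'E'
from h import *
where()
im=snap('wrist','w9')
cv2.imwrite('pics/w9c.png',cv2.resize(im[90:240,110:460,::-1],None,fx=2.2,fy=2.2,interpolation=2))
E
```

```text
clk 13.25 gap 1.90 lat 0.65 h 17.33 mm rot err(tool) [-0.04 -0.04 -0.01] F rack x,y,z [ 0.1  0.1 -3.4] tq [-0.04 -0.06  0.02] fg 0.0134
```

View pics/w9c.png

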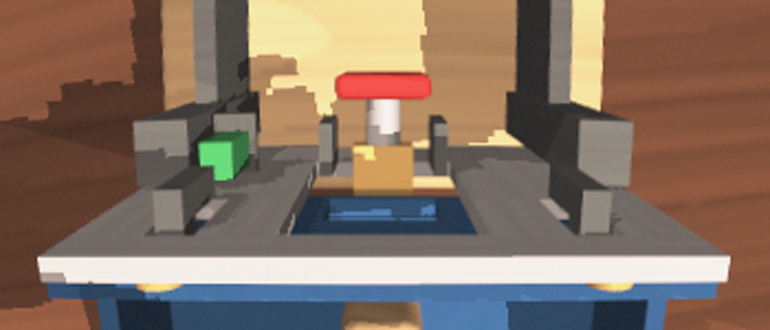

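Request:
{"name": "apply_moves", "arguments": {
  "deltas": [
    [0.5, 0, 0, 0, 0, 0, 0],
    [0.5, 0, 0, 0, 0, 0, 0],
    [0.3, 0, 0, 0, 0, 0, 0],
    [0, 0, 0, 0, 0, 0, 0],
    [0, 0, 0, 0, 0, 0, 0],
    [0, 0, 0, 0, 0, 0, 0],
    [0, 0, 0, 0, 0, 0, 0],
    [0, 0, 0, 0, 0, 0, 0],
    [0, 0, 0, 0, 0, 0, 0],
    [0, 0, 0, 0, 0, 0, 0]
  ]
}}

```text
clock: 14.13
eef_pos: [0.5845, 0.003, 0.108]
ee_rot: [0.0, 0.997, -0.071, -0.001]
force: [-4.4, 0.3, -2.1]
finger_gap: 0.0135
```

```bash
python3 - <<'E'
from h import *
where()
E
```

```text
clk 14.1333 gap 0.88 lat 0.62 h 17.28 mm rot err(tool) [-0.04 -0.08 -0.01] F rack x,y,z [-4.4 -0.3 -2.1] tq [0.08 0.31 0.04] fg 0.0135
```

Request:
{"name": "apply_moves", "arguments": {
  "deltas": [
    [-0.2, 0, 1, 0, 0, 0, 0],
    [0, 0, 1, 0, 0, 0, 0],
    [0, 0, 0.5, 0, 0, 0, 0],
    [0, 0, 0.5, 0, 0, 0, 0],
    [0, 0, 0.5, 0, 0, 0, 0],
    [0, 0, 0.5, 0, 0, 0, 0],
    [0, 0, 0.5, 0, 0, 0, 0],
    [0, 0, 0.5, 0, 0, 0, 0],
    [0, 0, 0, 0, 0, 0, 0],
    [0, 0, 0, 0, 0, 0, 0]
  ]
}}

```text
clock: 14.97
eef_pos: [0.5846, 0.0031, 0.1041]
ee_rot: [0.0, 0.997, -0.071, -0.0]
force: [-5.7, 0.6, 5.3]
finger_gap: 0.0133
```

```bash
python3 - <<'E'
from h import *
where()
E
```

```text
clk 14.9667 gap 0.85 lat 0.76 h 13.35 mm rot err(tool) [-0.02 -0.01 -0.01] F rack x,y,z [-5.7 -0.2  5.3] tq [0.1  0.65 0.05] fg 0.0133
```

Request:
{"name": "apply_moves", "arguments": {
  "deltas": [
    [0, 0, 0.5, 0, 0, 0, 0],
    [0, 0, 0.5, 0, 0, 0, 0],
    [0, 0, 0.5, 0, 0, 0, 0],
    [0, 0, 0.5, 0, 0, 0, 0],
    [0, 0, 0.5, 0, 0, 0, 0],
    [0, 0, 0, 0, 0, 0, 0],
    [0, 0, 0, 0, 0, 0, 0],
    [0, 0, 0, 0, 0, 0, 0],
    [0, 0, 0, 0, 0, 0, 0],
    [0, 0, 0, 0, 0, 0, 0]
  ]
}}

```text
clock: 15.8
eef_pos: [0.5846, 0.0031, 0.1017]
ee_rot: [0.0, 0.997, -0.071, -0.0]
force: [-6.5, 0.5, 5.7]
finger_gap: 0.0134
```

```bash
python3 - <<'E'
from h import *
where()
im=snap('wrist','w10')
cv2.imwrite('pics/w10c.png',cv2.resize(im[90:240,110:460,::-1],None,fx=2.2,fy=2.2,interpolation=2))
E
```

```text
clk 15.8 gap 0.84 lat 0.75 h 11.04 mm rot err(tool) [-0.02 -0.01 -0.01] F rack x,y,z [-6.5 -0.4  5.7] tq [0.13 0.68 0.05] fg 0.0134
```

View pics/w10c.png

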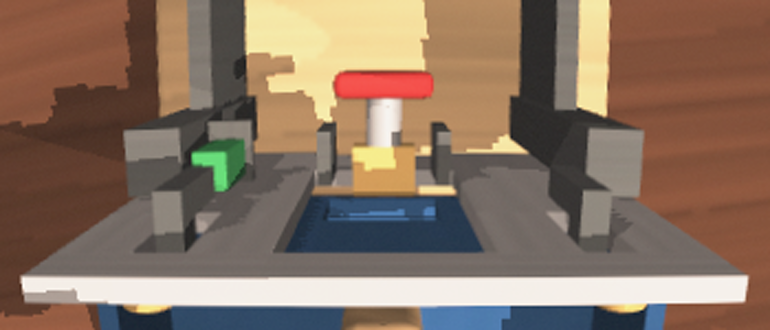

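Request:
{"name": "apply_moves", "arguments": {
  "deltas": [
    [0, 0, 0.8, 0, 0, 0, 0],
    [0, 0, 0.8, 0, 0, 0, 0],
    [0, 0, 0.8, 0, 0, 0, 0],
    [0, 0, 0.8, 0, 0, 0, 0],
    [0, 0, 0.8, 0, 0, 0, 0],
    [0, 0, 0.5, 0, 0, 0, 0],
    [0, 0, 0.5, 0, 0, 0, 0],
    [0, 0, 0.5, 0, 0, 0, 0],
    [0, 0, 0, 0, 0, 0, 0],
    [0, 0, 0, 0, 0, 0, 0]
  ]
}}

```text
clock: 16.68
eef_pos: [0.5843, 0.003, 0.0949]
ee_rot: [0.0, 0.997, -0.071, -0.001]
force: [-5.2, 1.6, -0.4]
finger_gap: 0.0133
```

```bash
python3 - <<'E'
from h import *
where()
E
```

```text
clk 16.6833 gap 1.02 lat 0.66 h 4.13 mm rot err(tool) [-0.04 -0.08 -0.  ] F rack x,y,z [-5.4  0.8 -0.4] tq [0.17 0.78 0.06] fg 0.0133
```

Request:
{"name": "apply_moves", "arguments": {
  "deltas": [
    [0, 0, 0.5, 0, 0, 0, 0],
    [0, 0, 0.5, 0, 0, 0, 0],
    [0, 0, 0.5, 0, 0, 0, 0],
    [0, 0, 0, 0, 0, 0, 0],
    [0, 0, 0, 0, 0, 0, 0],
    [0, 0, 0, 0, 0, 0, 0],
    [0, 0, 0, 0, 0, 0, 0],
    [0, 0, 0, 0, 0, 0, 0],
    [0, 0, 0, 0, 0, 0, 0],
    [0, 0, 0, 0, 0, 0, 0]
  ]
}}

```text
clock: 17.52
eef_pos: [0.5845, 0.003, 0.0932]
ee_rot: [0.0, 0.997, -0.071, -0.001]
force: [-3.5, 1.2, -6.0]
finger_gap: 0.013
```

```bash
python3 - <<'E'
from h import *
where()
im=snap('wrist','w11')
cv2.imwrite('pics/w11c.png',cv2.resize(im[90:240,110:460,::-1],None,fx=2.2,fy=2.2,interpolation=2))
E
```

```text
clk 17.5167 gap 0.88 lat 0.61 h 2.46 mm rot err(tool) [-0.04 -0.07 -0.01] F rack x,y,z [-3.7  0.7 -6. ] tq [0.09 0.49 0.03] fg 0.013
```

View pics/w11c.png

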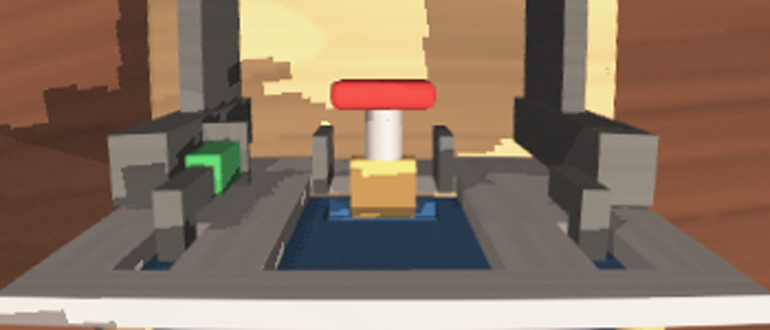

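Request:
{"name": "apply_moves", "arguments": {
  "deltas": [
    [0, 0, 0.5, 0, 0, 0, 0],
    [0, 0, 0.5, 0, 0, 0, 0],
    [0, 0, 0.4, 0, 0, 0, 0],
    [0, 0, 0.3, 0, 0, 0, 0],
    [0, 0, 0, 0, 0, 0, 0],
    [0, 0, 0, 0, 0, 0, 0],
    [0, 0, 0, 0, 0, 0, 0],
    [0, 0, 0, 0, 0, 0, 0],
    [0, 0, 0, 0, 0, 0, 0],
    [0, 0, 0, 0, 0, 0, 0]
  ]
}}

```text
clock: 18.4
eef_pos: [0.5846, 0.003, 0.0928]
ee_rot: [0.0, 0.997, -0.071, -0.0]
force: [-6.5, 1.0, -0.4]
finger_gap: 0.0135
```

```bash
python3 - <<'E'
from h import *
where()
E
```

```text
clk 18.4 gap 0.83 lat 0.61 h 2.10 mm rot err(tool) [-0.04 -0.01 -0.01] F rack x,y,z [-6.6  0.  -0.4] tq [0.05 0.73 0.09] fg 0.0135
```

Request:
{"name": "apply_moves", "arguments": {
  "deltas": [
    [0, 0, 0.4, 0, 0, 0, 0],
    [0, 0, 0.4, 0, 0, 0, 0],
    [0, 0, 0, 0, 0, 0, 0],
    [0, 0, 0, 0, 0, 0, 0],
    [0, 0, 0, 0, 0, 0, 0],
    [0, 0, 0, 0, 0, 0, 0],
    [0, 0, 0, 0, 0, 0, 0],
    [0, 0, 0, 0, 0, 0, 0],
    [0, 0, 0, 0, 0, 0, 0],
    [0, 0, 0, 0, 0, 0, 0]
  ]
}}

```text
clock: 19.23
eef_pos: [0.5846, 0.003, 0.0921]
ee_rot: [0.0, 0.997, -0.071, -0.0]
force: [-6.6, 0.3, 0.2]
finger_gap: 0.0133
```

```bash
python3 - <<'E'
from h import *
where()
im=snap('wrist','w12')
cv2.imwrite('pics/w12c.png',cv2.resize(im[90:240,110:460,::-1],None,fx=2.2,fy=2.2,interpolation=2))
E
```

```text
clk 19.2333 gap 0.82 lat 0.63 h 1.41 mm rot err(tool) [-0.03 -0.01 -0.01] F rack x,y,z [-6.6 -0.6  0.2] tq [0.09 0.74 0.1 ] fg 0.0133
```

View pics/w12c.png

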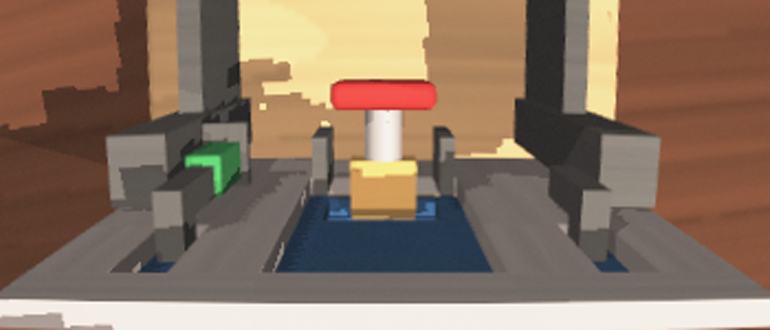

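Request:
{"name": "apply_moves", "arguments": {
  "deltas": [
    [0, 0, 0.4, 0, 0, 0, 0],
    [0, 0, 0.4, 0, 0, 0, 0],
    [0, 0, 0.3, 0, 0, 0, 0],
    [0, 0, 0, 0, 0, 0, 0],
    [0, 0, 0, 0, 0, 0, 0],
    [0, 0, 0, 0, 0, 0, 0],
    [0, 0, 0, 0, 0, 0, 0],
    [0, 0, 0, 0, 0, 0, 0],
    [0, 0, 0, 0, 0, 0, 0],
    [0, 0, 0, 0, 0, 0, 0]
  ]
}}

```text
clock: 20.12
eef_pos: [0.5846, 0.003, 0.091]
ee_rot: [0.0, 0.997, -0.071, -0.0]
force: [-7.2, 0.3, 1.0]
finger_gap: 0.0131
```

```bash
python3 - <<'E'
from h import *
where()
E
```

```text
clk 20.1167 gap 0.83 lat 0.64 h 0.32 mm rot err(tool) [-0.03 -0.01 -0.01] F rack x,y,z [-7.2 -0.8  1. ] tq [0.09 0.7  0.04] fg 0.0131
```

Request:
{"name": "apply_moves", "arguments": {
  "deltas": [
    [0, 0, 0.3, 0, 0, 0, 0],
    [0, 0, 0.2, 0, 0, 0, 0],
    [0, 0, 0, 0, 0, 0, 0],
    [0, 0, 0, 0, 0, 0, 0],
    [0, 0, 0, 0, 0, 0, 0],
    [0, 0, 0, 0, 0, 0, 0],
    [0, 0, 0, 0, 0, 0, 0],
    [0, 0, 0, 0, 0, 0, 0],
    [0, 0, 0, 0, 0, 0, 0],
    [0, 0, 0, 0, 0, 0, 0]
  ]
}}

```text
clock: 20.95
eef_pos: [0.5846, 0.003, 0.0909]
ee_rot: [0.0, 0.997, -0.071, 0.0]
force: [-7.5, 1.0, 3.0]
finger_gap: 0.0132
```

```bash
python3 - <<'E'
from h import *
where()
E
```

```text
clk 20.95 gap 0.84 lat 0.64 h 0.24 mm rot err(tool) [-0.03  0.   -0.01] F rack x,y,z [-7.5 -0.1  3. ] tq [0.08 0.88 0.1 ] fg 0.0132
```

Request:
{"name": "apply_moves", "arguments": {
  "deltas": [
    [0, 0, 0.3, 0, 0, 0, 0],
    [0, 0, 0.2, 0, 0, 0, 0],
    [0, 0, 0, 0, 0, 0, 0],
    [0, 0, 0, 0, 0, 0, 0],
    [0, 0, 0, 0, 0, 0, 0],
    [0, 0, 0, 0, 0, 0, 0],
    [0, 0, 0, 0, 0, 0, 0],
    [0, 0, 0, 0, 0, 0, 0],
    [0, 0, 0, 0, 0, 0, 0],
    [0, 0, 0, 0, 0, 0, 0]
  ]
}}

```text
clock: 21.78
eef_pos: [0.5846, 0.003, 0.0909]
ee_rot: [0.0, 0.997, -0.071, 0.0]
force: [-7.7, 0.9, 5.8]
finger_gap: 0.0132
```

```bash
python3 - <<'E'
from h import *
where()
im=snap('wrist','w13')
cv2.imwrite('pics/w13c.png',cv2.resize(im[90:240,110:460,::-1],None,fx=2.2,fy=2.2,interpolation=2))
E
```

```text
clk 21.7833 gap 0.83 lat 0.64 h 0.16 mm rot err(tool) [-0.03  0.01 -0.01] F rack x,y,z [-7.8 -0.2  5.8] tq [0.06 1.02 0.12] fg 0.0132
```

View pics/w13c.png

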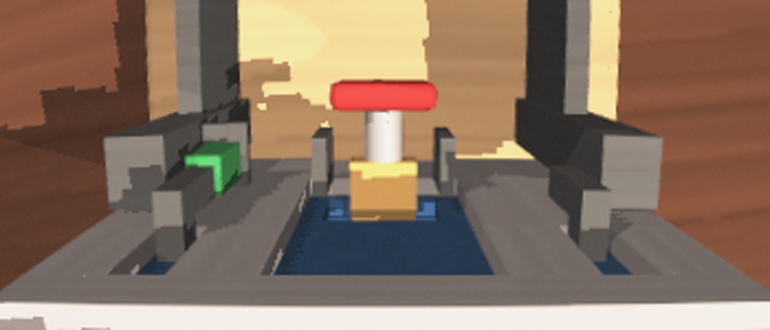

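Request:
{"name": "apply_moves", "arguments": {
  "deltas": [
    [0, 0, 0.4, 0, 0, 0, 0],
    [0, 0, 0.3, 0, 0, 0, 0],
    [0, 0, 0, 0, 0, 0, 0],
    [0, 0, 0, 0, 0, 0, 0],
    [0, 0, 0, 0, 0, 0, 0],
    [0, 0, 0, 0, 0, 0, 0],
    [0, 0, 0, 0, 0, 0, 0],
    [0, 0, 0, 0, 0, 0, 0],
    [0, 0, 0, 0, 0, 0, 0],
    [0, 0, 0, 0, 0, 0, 0]
  ]
}}

```text
clock: 22.67
eef_pos: [0.5846, 0.003, 0.0908]
ee_rot: [0.0, 0.997, -0.071, 0.0]
force: [-8.7, 0.6, 9.6]
finger_gap: 0.0134
```

```bash
python3 - <<'E'
from h import *
where()
s=snap('side','s14');t=snap('top','t14')
cv2.imwrite('pics/s14c.png',cv2.resize(s[170:280,225:365,::-1],None,fx=5,fy=5,interpolation=2))
cv2.imwrite('pics/t14c.png',cv2.resize(t[130:230,240:380,::-1],None,fx=5,fy=5,interpolation=2))
E
```

```text
clk 22.6667 gap 0.82 lat 0.63 h 0.17 mm rot err(tool) [-0.03  0.04 -0.01] F rack x,y,z [-8.7 -0.6  9.6] tq [0.11 1.21 0.07] fg 0.0134
```

View pics/s14c.png

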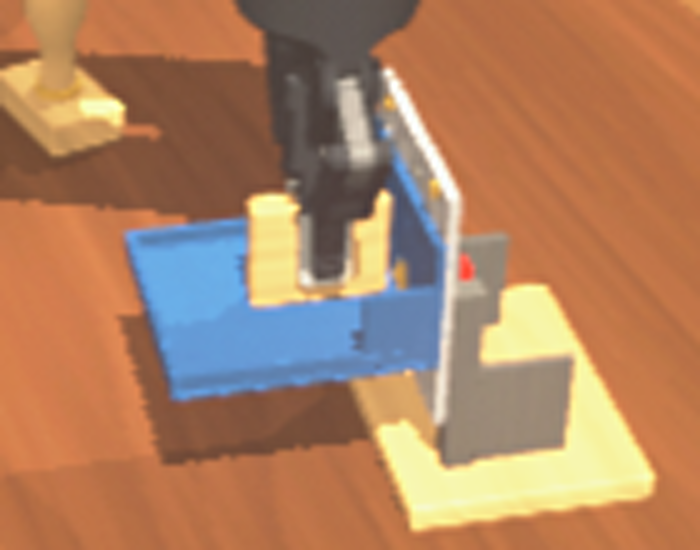

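Request:
{"name": "apply_moves", "arguments": {
  "deltas": [
    [-0.2, 0, -0.8, 0, 0, 0, 0],
    [-0.2, 0, -0.8, 0, 0, 0, 0],
    [-0.2, 0, -0.6, 0, 0, 0, 0],
    [0, 0, 0, 0, 0, 0, 0],
    [0, 0, 0, 0, 0, 0, 0],
    [0, 0, 0, 0, 0, 0, 0],
    [0, 0, 0, 0, 0, 0, 0],
    [0, 0, 0, 0, 0, 0, 0],
    [0, 0, 0, 0, 0, 0, 0],
    [0, 0, 0, 0, 0, 0, 0]
  ]
}}

```text
clock: 23.6
eef_pos: [0.5846, 0.003, 0.0909]
ee_rot: [0.0, 0.997, -0.071, 0.0]
force: [-4.3, -0.6, 2.6]
finger_gap: 0.0133
```

```bash
python3 - <<'E'
from h import *
where()
E
```

```text
clk 23.6 gap 0.85 lat 0.64 h 0.23 mm rot err(tool) [-0.03  0.04 -0.01] F rack x,y,z [-4.1 -1.2  2.6] tq [-0.07  0.33  0.01] fg 0.0133
```

Request:
{"name": "apply_moves", "arguments": {
  "deltas": [
    [-0.2, 0, -0.6, 0, 0, 0, 0],
    [-0.2, 0, -0.6, 0, 0, 0, 0],
    [0, 0, 0, 0, 0, 0, 0],
    [0, 0, 0, 0, 0, 0, 0],
    [0, 0, 0, 0, 0, 0, 20],
    [0, 0, 0, 0, 0, 0, 30],
    [0, 0, 0, 0, 0, 0, 40],
    [0, 0, 0, 0, 0, 0, 45],
    [0, 0, 0, 0, 0, 0, 45],
    [0, 0, 0, 0, 0, 0, 45]
  ]
}}

```text
clock: 24.43
eef_pos: [0.5837, 0.0031, 0.0918]
ee_rot: [0.0, 0.997, -0.071, -0.0]
force: [-0.3, 0.8, 0.2]
finger_gap: 0.0449
```

```bash
python3 - <<'E'
from h import *
where()
im=snap('wrist','w15')
E
```

```text
clk 24.4333 gap 1.67 lat 0.66 h 1.12 mm rot err(tool) [-0.03 -0.02 -0.  ] F rack x,y,z [-0.4  0.8  0.2] tq [ 0.02 -0.02 -0.01] fg 0.0449
```

View pics/w15.png

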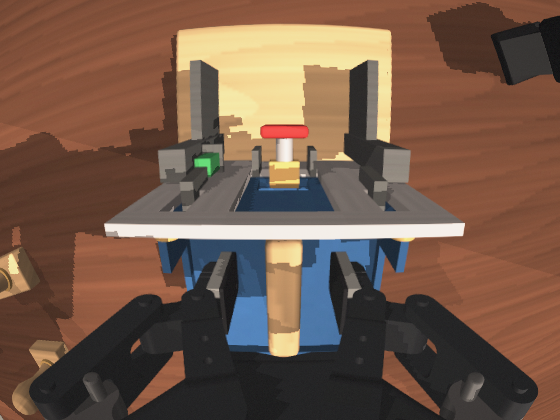

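Released; forces are zero and the rest stays hung. Retreating straight up, then back.

Request:
{"name": "apply_moves", "arguments": {
  "deltas": [
    [0, 0, -8, 0, 0, 0, 45],
    [0, 0, -15, 0, 0, 0, 45],
    [0, 0, -25, 0, 0, 0, 45],
    [0, 0, -30, 0, 0, 0, 45],
    [0, 0, -30, 0, 0, 0, 45],
    [-20, 0, -20, 0, 0, 0, 45],
    [-30, 0, 0, 0, 0, 0, 45],
    [-30, 0, 0, 0, 0, 0, 45],
    [0, 0, 0, 0, 0, 0, 45],
    [0, 0, 0, 0, 0, 0, 45]
  ]
}}

```text
clock: 25.32
eef_pos: [0.5035, 0.0148, 0.2209]
ee_rot: [0.0, 0.997, -0.071, 0.0]
force: [1.3, -0.2, -0.0]
finger_gap: 0.0451
```

Request:
{"name": "apply_moves", "arguments": {
  "deltas": [
    [0, 0, 0, 0, 7, 0, 45],
    [0, 0, 0, 0, 7, 0, 45],
    [0, 0, 0, 0, 7, 0, 45],
    [0, 0, 0, 0, 7, 0, 45],
    [0, 0, 0, 0, 7, 0, 45],
    [0, 0, 0, 0, 0, 0, 45],
    [0, 0, 0, 0, 0, 0, 45],
    [0, 0, 0, 0, 0, 0, 45],
    [0, 0, 0, 0, 0, 0, 45],
    [0, 0, 0, 0, 0, 0, 45]
  ]
}}

```text
clock: 26.15
eef_pos: [0.5071, 0.0145, 0.2213]
ee_rot: [0.022, 0.951, -0.069, 0.3]
force: [-0.8, 0.4, -0.8]
finger_gap: 0.0445
```

```bash
python3 - <<'E'
from h import *
where()
np.save('T16.npy',pose())
im=snap('wrist','w16');s=snap('side','s16');snap('top','t16')
cv2.imwrite('pics/w16c.png',cv2.resize(im[90:300,170:400,::-1],None,fx=2.8,fy=2.8,interpolation=2))
cv2.imwrite('pics/s16c.png',cv2.resize(s[170:280,225:365,::-1],None,fx=5,fy=5,interpolation=2))
E
```

```text
clk 26.15 gap 99.70 lat 0.93 h 148.74 mm rot err(tool) [-1.000e-02  3.507e+01  4.000e-02] F rack x,y,z [-0.8  0.3 -0.8] tq [ 0.08  0.28 -0.03] fg 0.0445
```

View pics/w16.png

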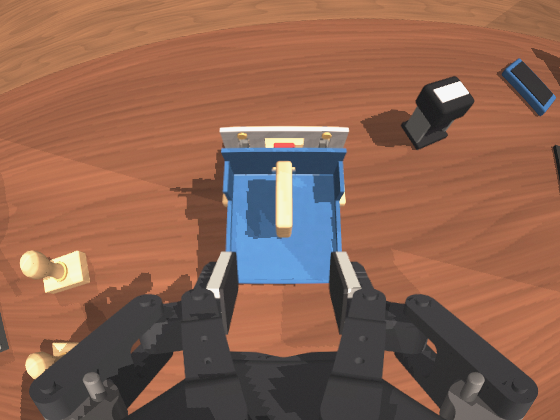

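View pics/s16c.png

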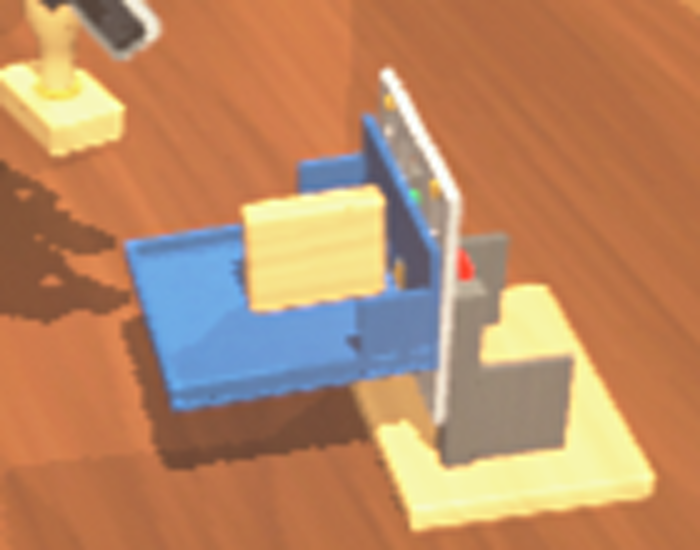

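View pics/t16.png

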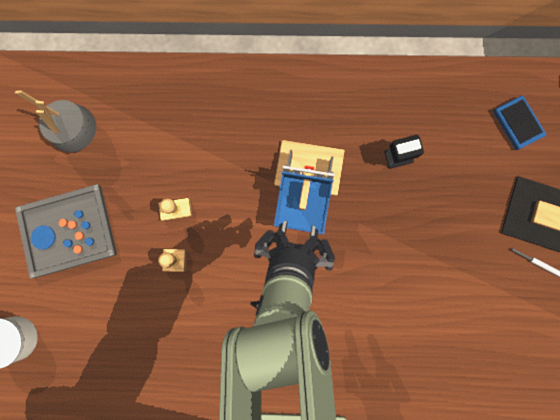

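View pics/w16c.png

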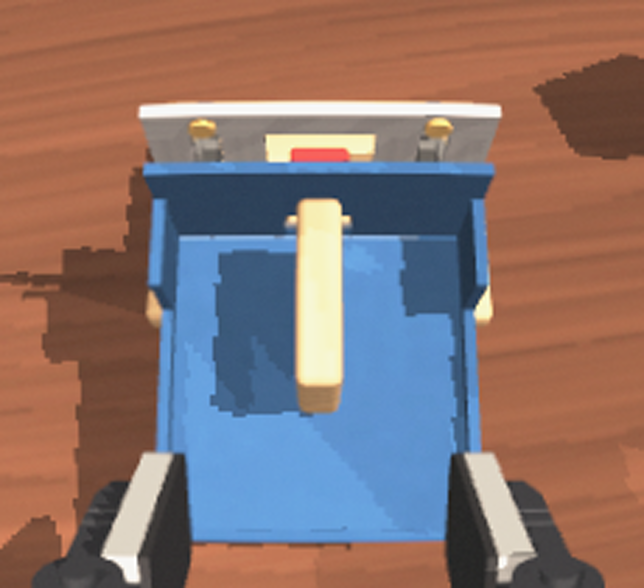

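```bash
python3 - <<'E'
from h import *
T=np.load('T16.npy')
c=lambda a,b:((a+.5)/2.8-.5+170,(b+.5)/2.8-.5+90)
# droop: side-view compare blue mask front-bottom corner in s14,s16
for f in ('s14','s16'):
    im=cv2.imread(f'pics/{f}.png');h=cv2.cvtColor(im,cv2.COLOR_BGR2HSV)
    m=((h[...,0]>95)&(h[...,0]<125)&(h[...,1]>110)).astype('uint8')[170:280,225:365]
    n,l,s,_=cv2.connectedComponentsWithStats(m);i=1+s[1:,4].argmax();ys,xs=np.where(l==i)
    print(f,'bottom',ys.max()+170,xs[ys.argmax()]+225,'left',xs.min()+225,ys[xs.argmin()]+170,'top',ys.min()+170,xs[ys.argmin()]+225)
# expected projections
for tilt in (0,1,2,3,4):
    t=np.radians(tilt); U=np.array([0,0,1.])
    def P(x,y,z): # relative to claws point, pitch about it (front droops)
        xx=x*np.cos(t)+z*np.sin(t)*(-1)*-1 if 0 else x*np.cos(t)-z*np.sin(t); zz=x*np.sin(t)+z*np.cos(t)
        return RO+RX*xx+RYv*y+U*zz
    print(tilt,'side frontR bot',proj('side',P(-.114,-.055,-.044)).round(1),'frontL rim',proj('side',P(-.114,.055,-.032)).round(1),'top-left bp',proj('side',P(-.0,.055,.016)).round(1),'topR',proj('side',P(-.0,-.055,.016)).round(1))
E
```

```text
s14 bottom 249 260 left 251 217 top 214 269
s16 bottom 251 260 left 251 219 top 216 266
0 side frontR bot [257.9 250. ] frontL rim [248.6 215.8] top-left bp [299.1 192.1] topR [313.2 219.6]
1 side frontR bot [258.3 250.7] frontL rim [248.9 216.5] top-left bp [299.  192.1] topR [313.1 219.6]
2 side frontR bot [258.7 251.4] frontL rim [249.2 217.2] top-left bp [298.9 192.2] topR [313.  219.6]
3 side frontR bot [259.1 252.1] frontL rim [249.5 217.9] top-left bp [298.8 192.2] topR [312.8 219.6]
4 side frontR bot [259.5 252.8] frontL rim [249.8 218.6] top-left bp [298.7 192.2] topR [312.7 219.6]
```

```bash
python3 - <<'E'
from h import *
T=np.load('T16.npy')
c=lambda a,b:((a+.5)/2.8-.5+170,(b+.5)/2.8-.5+90)
for nm,p in dict(rackL=(140,116),rackR=(500,115),restL=(146,166),restR=(493,166)).items():
  for off in ((0,) if 'rack' in nm else (0,.001,.002,.003)):
    o,d=wray(T,*c(*p));q=o+d*(((RO-RX*off)-o)@RX)/(d@RX); print(nm,off,'lat %.1f h %.1f'%((q-RO)@RYv*1e3,(q-RO)[2]*1e3))
ims=[cv2.imread(f'pics/{f}.png') for f in('w16',)]
s=snap('wrist','w17');print(np.abs(s[:,:,::-1].astype(int)-ims[0]).max())
b=cv2.imread('pics/top0.png').astype(int);a=cv2.imread('pics/t16.png').astype(int)
for n,(x0,x1,y0,y1) in dict(long=(150,195,195,225),sq=(150,190,245,275),ink=(385,430,130,172)).items(): print(n,np.abs(a-b)[y0:y1,x0:x1].mean().round(2))
E
python3 - <<'E'
import cv2
a=cv2.imread('pics/w15.png')[130:250,150:420];cv2.imwrite('pics/w15c.png',cv2.resize(a,None,fx=2.9,fy=2.9,interpolation=2))
E
```

```text
rackL 0 lat 52.8 h 40.0
rackR 0 lat -53.0 h 40.5
restL 0 lat 56.4 h 8.8
restL 0.001 lat 56.0 h 10.7
restL 0.002 lat 55.6 h 12.5
restL 0.003 lat 55.2 h 14.4
restR 0 lat -56.4 h 8.7
restR 0.001 lat -56.0 h 10.6
restR 0.002 lat -55.6 h 12.4
restR 0.003 lat -55.2 h 14.3
202
long 5.65
sq 27.97
ink 4.57
```

View pics/w15c.png

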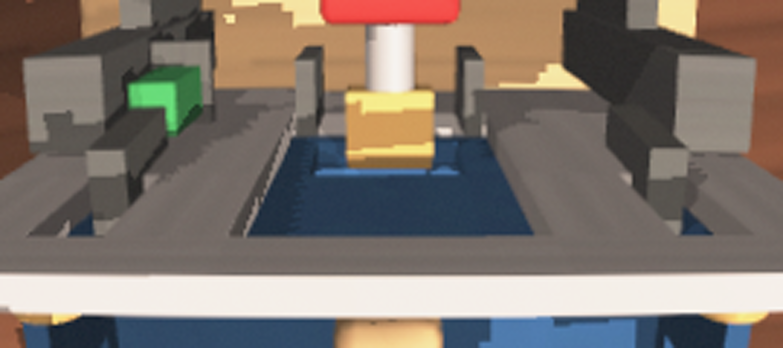

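```bash
python3 - <<'E'
import cv2,numpy as np
a=cv2.imread('pics/w16.png').astype(int);b=cv2.imread('pics/w17.png').astype(int)
print(np.abs(a-b)[120:290,215:350].mean())
x=cv2.imread('pics/top0.png')[185:285,140:210];y=cv2.imread('pics/t16.png')[185:285,140:210]
cv2.imwrite('pics/cmp.png',cv2.resize(np.hstack([x,y]),None,fx=5,fy=5))
E
```

```text
10.759753086419753
```

View pics/cmp.png

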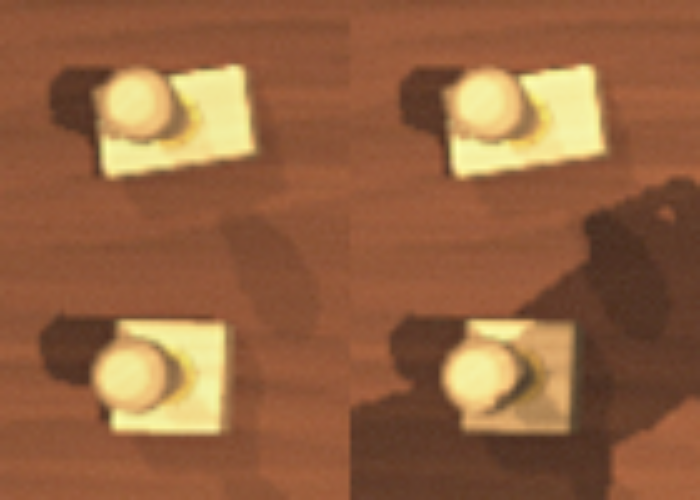

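```bash
python3 - <<'E'
import cv2,numpy as np
from h import *
where()
s=snap('wrist','w18');r=snap('side','s18')
a,b,c=[cv2.imread(f'pics/{f}.png')[110:300,200:370] for f in('w16','w17','w18')]
cv2.imwrite('pics/cmp2.png',cv2.resize(np.hstack([a,c]),None,fx=2.3,fy=2.3))
S=[cv2.imread(f'pics/{f}.png').astype(int)[170:280,225:365] for f in('s16','s18')];print(np.abs(S[0]-S[1]).mean(),np.abs(b.astype(int)-c).mean())
E
```

```text
clk 26.35 gap 101.42 lat 0.71 h 147.41 mm rot err(tool) [-4.000e-02  3.497e+01  1.000e-02] F rack x,y,z [ 0.4 -0.3 -0.6] tq [ 0.02  0.28 -0.01] fg 0.045
0.9403463203463204 2.6173065015479877
```

View pics/cmp2.png

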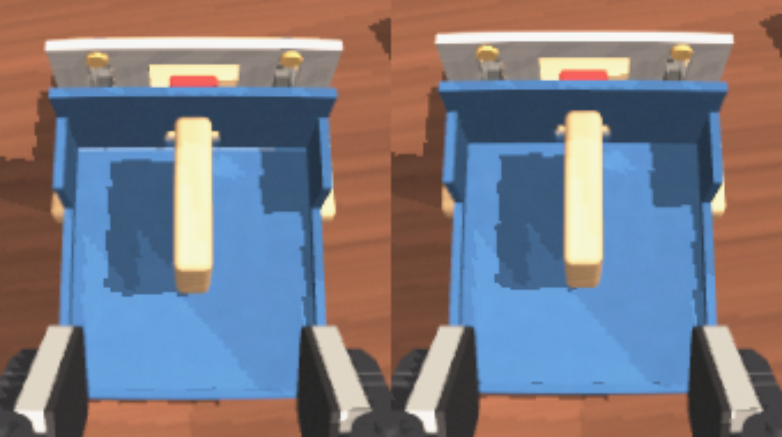

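The picture change came from the arm settling about 2 mm, as the whole view shifted together. The side view shows the rest is still.

```bash
python3 -c "
from h import *
print(bot.hand_in())"
```

```text
the job is handed in; nothing more can be done
None
```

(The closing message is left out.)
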